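Clear the reject relays through the gate box

ROBOT

A 6-joint arm with a two-finger parallel gripper is mounted at the origin on the work surface. World frame = base frame: x ahead of the robot, y to its left, z up, the work surface at z = 0. Lengths are in m, angles in rad, forces in N, time in s.
With the tool pointing down it reaches from about 0.25 to 0.775 m from the base axis. Payload 4 kg.
Tool frame: the origin (TCP) lies on the centre line of the jaws, within the pads' length; the fingertips stand 17 mm ahead of it and the grasp point (between the pads) lies 2 mm behind it; z points along the fingers, y is the line along which they close (so a half turn about z gives the same grasp; the last joint's range is limited). The gripper opens to 94 mm and grips with 3 to 60 N. Pads are 16 mm wide; open, the fingers measure 119 mm over their backs; the gripper's body (75 mm by 177 mm) begins 78 mm behind the grasp point.
Start: joints at [1.179, 0.087, 1.371, -0, 1.684, -0.103], TCP at [0.157, 0.527, 0.223] pointing down, gripper open.
Joint ranges: [-3.1, 3.1], [-0.76, 2.03], [0.27, 2.55], [-1.08, 4.22], [0.17, 2.65], [-2.57, 2.57]. Speed limits (rad/s): [2.79, 2.79, 3.14, 3.14, 3.14, 3.14].

INTERFACE

Orientations are given as [roll, pitch, yaw] about the fixed x, y, z axes, in that order (R = Rz(yaw) Ry(pitch) Rx(roll)).
In Python, from bench import robot gives the robot as it stands.
- The arm moves only by the tool servo_tool, never from a script. Its argument "plan" is a list of rows, each a list of 7 numbers: the shift along the tool's x, y, z normalised to -1 to 1, where 1 is 0.1 m, then the turn, a rotation vector about the tool's x, y, z normalised to -1 to 1, where 1 is pi/2 rad, then the finger opening in mm, from 0 to 94. In form: [[x, y, z, ax, ay, az, gripper], ...]. A call has 1 to 12 rows; each row is the pose to reach, as a shift and turn from the pose commanded when the call began, along the tool's axes at that moment; what a row does not reach only later rows make up. A row lasts 1/12 s, in which the tool goes at most 41.7 mm and 7.16 degrees, less where a joint would pass 70% of its speed; a pose out of reach is approached as far as the arm can. A call with a number of a shift or a turn outside -1 to 1 is refused whole. A call with a gripper value outside its range is refused whole. The fingers move at their own pace and stop on an object; the grip force is fixed at half the most. Time passes only in rows, so rows that repeat a pose let the fingers close. It gives the time, the measured TCP pose, the force, the opening and the grip force at its end, in the units of the state.
- robot.get_obs(): the state, without advancing time (a new reading comes with each control period).
- robot.snapshot(name): name is "side" or "top" or "wrist"; returns the picture (384x512x3 uint8, red, green, blue); there is no depth.
- robot.camera_params(name): a dict with "camera_matrix" (3x3 intrinsics, pixels), "rvec" (rotation vector, rad) and "tvec" (3), from world to camera coordinates, as OpenCV has them; the wrist camera has in their place "tool_from_camera" (4x4, takes a point from camera to tool coordinates, whose origin is the TCP and whose axes are the flange's). Camera axes: x right, y down, z forward; pixel columns grow to the right and rows downward; lengths in m; the calibration is good to about 2 mm. A picture is of the moment at which its call begins: read the wrist's pose just before it. camera_params takes no time and is no camera call.
- robot.close_job(): hands the job in; it is judged then, once.
Trained networks look in the newest picture that a camera, given by its name, has taken for a name from the list of things; names that differ only in an ending like _2 or _b are one class to them, and where a whole thing is asked for, a point or a joint stands for the part that bears it (a point fixed in the world has none). Each returns a list of dicts, best first, with "conf" (0 to 1); they miss things now and then, are a little off and sometimes report something else, mostly with a low value. They report only what shows in the picture. A call takes as long as a camera call.
- robot.find_in(thing, camera): "extent" ([centre column, centre row, width, height] in pixels, round what is visible of it).
The state is a dict: "time": time; "joint_positions": joint angles; "qvel": joint speeds; "joint_torque": joint torques, N m; "tool_pos": TCP position; "ee_rot": TCP orientation; "wrist_force": force on the tool from outside, world axes, zero at the start; "wrist_torque": the same for the moment, N m; "width": finger opening in m; "finger_force": force on a finger pad.
Only numpy, scipy, OpenCV 4.12 (cv2) and the standard library are available. Lean on these libraries where they do the work, as an engineer would, in place of code of your own. Each camera call takes 0.05 s, during which the arm holds its last target. There are 200 camera calls.

TASK

The reject relays have to be scrapped: the one clamped in the test socket and every one lying loose on the bench. Swing up the socket's clamp lever, put all the rejects into the gate box while its trap door is shut, and only then lift the latch and swing the trap door open so that the whole load drops into the tray underneath. Finish with the trap door fully shut and latched again and the clamp lever swung back down on the empty socket, and leave the reel, the jar and the screwdriver where they are.

Things in the scene. Friction and masses are not known exactly. Their poses are not given: they have to be found in the camera images.
- gatebox: Gate box, fixed: blue four-post frame carrying a square open-topped aluminium hopper, a fixed dark scrap tray below. Origin on the bench under the hopper's centre, z up; trap-door handle at its +y side, latch at -y. Tray inside x +-81, y -101 to +71 mm, floor at 4 mm, rim at 50 mm, its -y wall raised to 140 mm. Posts at x +-91, y +-68 mm, 208 mm high.
- box_floor (a point): Centre of the hopper's floor (top of the shut trap door), 195 mm above the bench. Hopper inside 120 (gate box x) x 110 (y) mm, walls 4 mm thick, rim 255 mm above the bench.
- gate (a joint): Trap door angle: 0 shut (level), 1.2 fully open (stop), hanging steeply over the tray. The handle is one piece with it: level out to the gate box's +y when shut; lifting it opens the door, pressing it down shuts it. Stiff hinge (0.3 N m, 3 N at the knob), stays where left, even loaded. The hook blocks it beyond 0.03 rad until the latch is lifted past 0.5.
- gate_knob (a point): Centre of the black knob on the door's handle end: cylinder 18 mm diameter, 24 mm long, lying along the hinge axis (gate box's x): pinch it from above on its flat ends, it can turn between the fingers. 105 mm from the hinge, 192 mm above the bench when shut. Handle bar 12 mm wide.
- gate_hinge (a point): Point on the trap door's hinge axis, which lies along the gate box's x (gate box x 0, y +64 mm, height 195 mm; the knob's centre is 3 mm below this level when shut).
- latch (a joint): Latch angle: 0 latched, a hook reaches under the trap door's lip; 1.0 fully lifted (stop); hook clear from 0.5. Its handle points level out to the gate box's -y when latched; lift it to release, press it down to latch. Stiff hinge (0.1 N m), stays where left. The hook goes under the lip only when the door is within 0.03 rad of shut.
- latch_knob (a point): Centre of the black knob at the end of the latch handle: cylinder 16 mm diameter, 24 mm long along the gate box's x, pinched from above on its flat ends. 70 mm from the latch hinge; 211 mm above the bench when latched. The handle bar is 12 mm wide.
- latch_hinge (a point): Point on the latch's hinge axis, which lies along the gate box's x (gate box x 0, y -88 mm, height 211 mm).
- socket: Test socket, fixed: grey block from x -50 to +80 mm, y +-31 mm about its origin (on the bench), 20 mm high. A nest of 8 mm high ribs on top, centred at x -15, y 0 mm, holds one relay standing on the block's top, so 20 mm of it stick out. Two hinge cheeks at x +55 mm, up to 62 mm high.
- lever (a joint): Angle of the socket's clamp lever. 0 = shut: the bar lies level over the relay's top (1.5 mm above it) and points to the socket's -x; 1.8 = fully open (end stop), swung up and leaning back past upright. Hinge along the socket's y axis. Stiff hinge (0.12 N m), stays where it is left.
- lever_knob (a point): Centre of the black knob at the lever's end: cylinder 16 mm diameter, 24 mm long along the socket's y axis, pinched from above on its flat ends. 120 mm from the hinge; about 53 mm above the bench when shut. The bar is 14 mm wide.
- lever_hinge (a point): Point on the lever's hinge axis, in its middle plane (socket x +55, y 0, height 52.5 mm).
- relay0: A reject relay: a small block, grey case on a black base, 34 (its x) x 24 (its y) x 28 mm high (its z), 45 g. Origin: centre of its underside. This one starts in the test socket under the clamp lever, its x along the socket's x.
- relay1: A reject relay: a small block, grey case on a black base, 34 (its x) x 24 (its y) x 28 mm high (its z), 45 g. Origin: centre of its underside. Lies loose on the bench; may be absent.
- relay2: A reject relay: a small block, grey case on a black base, 34 (its x) x 24 (its y) x 28 mm high (its z), 45 g. Origin: centre of its underside. Lies loose on the bench; may be absent.
- relay3: A reject relay: a small block, grey case on a black base, 34 (its x) x 24 (its y) x 28 mm high (its z), 45 g. Origin: centre of its underside. Lies loose on the bench; may be absent.
- relay4: A reject relay: a small block, grey case on a black base, 34 (its x) x 24 (its y) x 28 mm high (its z), 45 g. Origin: centre of its underside. Lies loose on the bench; may be absent.
- reel: Bystander: small upright reel, 48 mm diameter, 38 mm high, loose. Origin: centre of its underside.
- jar: Bystander: small closed jar, 44 mm diameter, 50 mm high, loose. Origin: centre of its underside.
- driver: Bystander: screwdriver lying flat, 160 mm long along its x, loose. Origin: below its middle.

How it is judged:
By the outcome, as a careful person would: the job done as asked, in the order asked, and still so for the second after the job is handed in, with the robot touching nothing.
Of relay1, relay2, relay3, relay4 only 2 to 4 are there at a start; the rules pass over those that are not, and their reading is None.
At some moment in a run one of relay1, relay2, relay3, relay4 may be knocked a few centimetres aside while the robot is not near it.
Once in a run the grip may slacken for a moment while it holds something.
It also fails if it takes over 210 s, if anything falls off the work surface, if the arm or the gripper's body presses on something with over 40 N, if the wrist force passes 120 N, or if a joint passes its speed limit or range.

## Working session

There is one attempt and no reset: what is moved stays moved. The work goes in short steps, Python scripts to look and compute and a tool call to move; the robot and the scene stay as the last step left them, time stands still between calls to the robot, and variables do not carry over. Pictures are saved under pics/ and viewed, at most 17 in all, crops included, and the job is handed in when it is done.

Besides the shell and the picture viewer there is one more tool, called as name([rows], argument=value, ...), one row to a line, values as JSON. servo_tool: Moves the arm, as the interface text tells. Scaled input: -1 to 1 covers 0.1 m each way for a shift and pi/2 rad each way for a turn. Its arguments: {"type":"object","properties":{"plan":{"type":"array","items":{"type":"array","items":{"type":"number"}}}},"required":["plan"]}

```bash
mkdir -p pics; ls; python3 - <<'E'
from bench import robot
import cv2,numpy as np
o=robot.get_obs();print({k:np.round(v,3).tolist() for k,v in o.items()})
for n in("top","side"):
    im=robot.snapshot(n);cv2.imwrite(f"pics/{n}0.png",im[:,:,::-1])
    p=robot.camera_params(n);print(n,{k:np.round(v,4).tolist() for k,v in p.items()})
    for t in["gatebox","gate_knob","latch_knob","socket","lever_knob","relay0","reel","jar","driver"]:
        print(t,[(np.round(d["extent"]).tolist(),round(d["conf"],2)) for d in robot.find_in(t,n)])
print(robot.camera_params("wrist"))
E
```

```text
pics
{'time': 0.0, 'joint_positions': [1.179, 0.088, 1.372, -0.0, 1.684, -0.103], 'qvel': [-0.002, 0.001, -0.001, 0.0, -0.0, -0.0], 'joint_torque': [-0.001, -34.019, -30.242, 0.072, 0.033, -0.0], 'tool_pos': [0.156, 0.527, 0.221], 'ee_rot': [-3.139, -0.0, 2.853], 'wrist_force': [0.057, -0.416, 0.144], 'wrist_torque': [-0.024, -0.042, -0.031], 'finger_force': 0.0, 'width': 0.094}
top {'camera_matrix': [[441.8785, 0.0, 257.275], [0.0, 441.8785, 189.9041], [0.0, 0.0, 1.0]], 'rvec': [2.1456, -2.1434, 0.1778], 'tvec': [0.0272, 0.6071, 1.1858]}
gatebox [([177.0, 207.0, 136.0, 89.0], 0.56), ([162.0, 207.0, 106.0, 50.0], 0.43)]
gate_knob [([159.0, 204.0, 101.0, 48.0], 0.64), ([257.0, 140.0, 29.0, 8.0], 0.47)]
latch_knob [([231.0, 198.0, 37.0, 20.0], 0.76), ([179.0, 206.0, 137.0, 87.0], 0.43)]
socket [([371.0, 226.0, 38.0, 50.0], 0.56)]
lever_knob [([370.0, 234.0, 29.0, 41.0], 0.67)]
relay0 [([314.0, 198.0, 12.0, 11.0], 0.63), ([366.0, 231.0, 4.0, 9.0], 0.47)]
reel [([265.0, 260.0, 14.0, 13.0], 0.57)]
jar [([359.0, 152.0, 20.0, 17.0], 0.68), ([370.0, 230.0, 34.0, 41.0], 0.19)]
driver [([249.0
[... 679 characters left out ...]
)]
reel [([218.0, 275.0, 22.0, 26.0], 0.76)]
jar [([383.0, 263.0, 19.0, 24.0], 0.94), ([206.0, 193.0, 97.0, 122.0], 0.4)]
driver [([295.0, 213.0, 45.0, 24.0], 0.75)]
{'camera_matrix': array([[279.64680193,   0.        , 254.04188844],
       [  0.        , 279.64680193, 191.58293114],
       [  0.        ,   0.        ,   1.        ]]), 'tool_from_camera': array([[-8.37918090e-04, -9.72237820e-01, -2.33993417e-01,
         6.76689714e-02],
       [ 9.99999579e-01, -9.02127011e-04,  1.67373348e-04,
        -1.60998243e-04],
       [-3.73818481e-04, -2.33993178e-01,  9.72238167e-01,
        -1.61263056e-01],
       [ 0.00000000e+00,  0.00000000e+00,  0.00000000e+00,
         1.00000000e+00]])}
```

```bash
python3 - <<'E'
import cv2,numpy as np
a=cv2.imread("pics/top0.png");b=cv2.imread("pics/side0.png")
cv2.imwrite("pics/top0c.png",cv2.resize(a[110:300,90:400],None,fx=2.58,fy=2.58,interpolation=2))
cv2.imwrite("pics/side0c.png",cv2.resize(b[120:350,130:430],None,fx=2.6,fy=2.6,interpolation=2))
E
```

```text
(no output)
```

View pics/top0c.png

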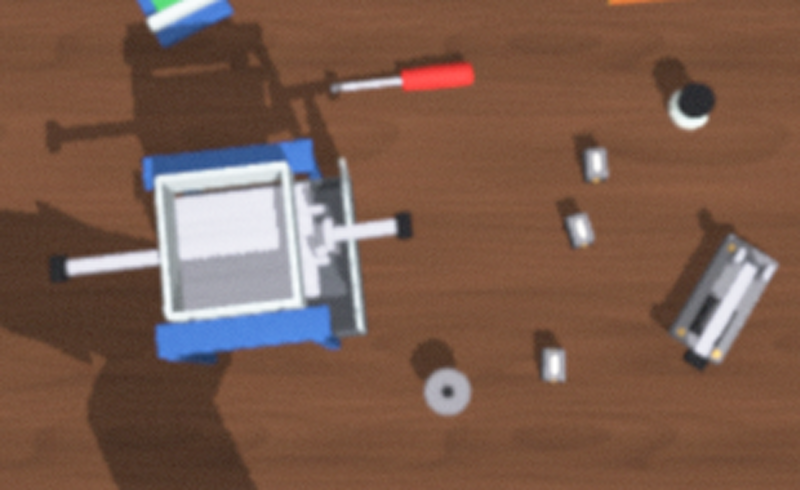

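View pics/side0c.png

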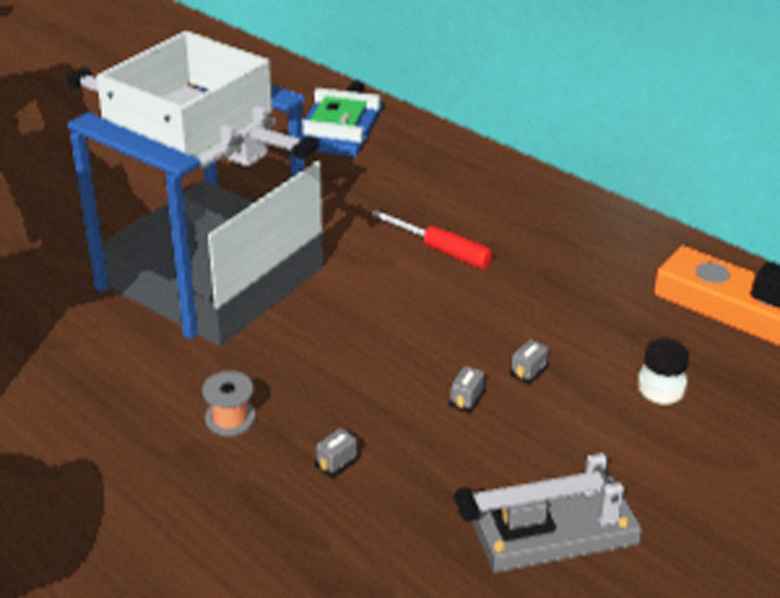

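The crops show three loose relays, at about (596,164), (580,230) and (553,365) in the top crop. The door's knob is at (58,268), the latch knob at (403,224) and the lever knob at (695,358). I'll turn these into world positions.

```bash
cat > h.py <<'E'
from bench import robot
import numpy as np,cv2
from scipy.spatial.transform import Rotation as R
def cam(name,o=None):
    p=robot.camera_params(name);K=p["camera_matrix"]
    if name=="wrist":
        o=o or robot.get_obs();T=np.eye(4)
        T[:3,:3]=R.from_euler("xyz",o["ee_rot"]).as_matrix();T[:3,3]=o["tool_pos"]
        T=T@p["tool_from_camera"]
    else:
        E=np.eye(4);E[:3,:3]=cv2.Rodrigues(np.array(p["rvec"],float))[0];E[:3,3]=np.ravel(p["tvec"]);T=np.linalg.inv(E)
    return K,T
def ray(name,u,v,z,o=None):
    K,T=cam(name,o);d=T[:3,:3]@np.linalg.solve(K,[u,v,1.]);c=T[:3,3]
    return c+d*(z-c[2])/d[2]
def proj(name,P,o=None):
    K,T=cam(name,o);q=K@(np.linalg.inv(T)@np.r_[P,1])[:3];return q[:2]/q[2]
def goto(pos,yaw=None,rpy=None):
    """servo shift and turn (scaled) from the present pose"""
    o=robot.get_obs();A=R.from_euler("xyz",o["ee_rot"])
    B=R.from_euler("xyz",rpy if rpy is not None else [np.pi,0,yaw])
    s=A.inv().apply(np.array(pos)-o["tool_pos"])/.1
    t=(A.inv()*B).as_rotvec()/(np.pi/2)
    return np.round(s,3).tolist(),np.round(t,3).tolist()
E
python3 - <<'E'
from h import *
c=lambda u,v,z:ray("top",90+u/2.58,110+v/2.58,z)
s=lambda u,v,z:ray("side",130+u/2.6,120+v/2.6,z)
for n,u,v,z,us,vs in[("gk",58,268,.192,77,78),("lk",403,224,.211,306,146),("lev",695,358,.053,466,502),("r1",596,160,.028,531,352),("r2",580,228,.028,468,380),("r3",553,362,.028,336,445),("reel",447,391,.038,228,383),("jar",697,98,.05,666,350),("drvtip",335,88,.005,377,214),("drvend",474,75,.01,490,255),("cheek1",735,242,.062,598,462),("cheek2",773,263,.062,613,490),("hopA",158,178,.255,0,0),("hopB",292,165,.255,0,0),("hopC",303,309,.255,0,0),("hopD",168,317,.255,0,0)]:
    print(n,c(u,v,z).round(4)[:2],s(us,vs,z).round(4)[:2])
print(cam("top")[1].round(3))
E
```

```text
gk [0.5247 0.3811] [0.5223 0.3776]
lk [0.5644 0.056 ] [0.5719 0.0626]
lev [ 0.4442 -0.2506] [ 0.4463 -0.2488]
r1 [ 0.6621 -0.1545] [ 0.6584 -0.1579]
r2 [ 0.5861 -0.1352] [ 0.5842 -0.1392]
r3 [ 0.4404 -0.1032] [ 0.4357 -0.1088]
reel [0.4096 0.0112] [0.4155 0.0146]
jar [ 0.7274 -0.2637] [ 0.7275 -0.2628]
drvtip [0.7495 0.1372] [0.7563 0.14  ]
drvend [ 0.7638 -0.0207] [ 0.7779 -0.0132]
cheek1 [ 0.5666 -0.2956] [ 0.5505 -0.305 ]
cheek2 [ 0.5442 -0.3352] [ 0.5329 -0.3315]
hopA [0.5996 0.2756] [0.5088 0.4941]
hopB [0.6117 0.1555] [0.5088 0.4941]
hopC [0.4822 0.1433] [0.5088 0.4941]
hopD [0.475  0.2621] [0.5088 0.4941]
[[ 0.    -0.988  0.155  0.415]
 [-1.    -0.002 -0.009  0.039]
 [ 0.009 -0.155 -0.988  1.265]
 [ 0.     0.     0.     1.   ]]
```

View pics/top0.png

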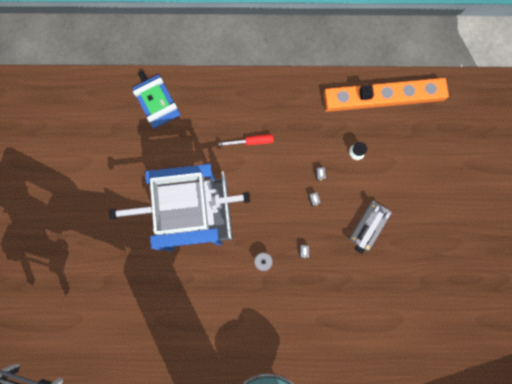

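The full top view shows no other loose relay: there are three, at (321,173), (315,199) and (305,251). The gate box yaw is about 7.8 deg with its origin near (0.544,0.212). I'll go above it for a wrist look.

servo_tool([
  [0,0,-0.4,0,0,0.08,94],
  [0,0,-0.8,0,0,0.16,94],
  [0,0,-1,0,0,0.24,94],
  [0,0,-1,0,0,0.32,94],
  [0,0,-1,0,0,0.4,94],
  [0,0,-1,0,0,0.48,94],
  [0,0,-1,0,0,0.56,94],
  [0,0,-1,0,0,0.64,94],
  [0,0,-1,0,0,0.73,94],
  [0,0,-1,0,0,0.73,94],
  [0,0,-1,0,0,0.73,94],
])

```text
time: 1.92
tool_pos: [0.1566, 0.5272, 0.3225]
ee_rot: [-3.142, -0.0, 1.708]
wrist_force: [0.5, 0.6, -0.7]
width: 0.0942
finger_force: 0.0
```

servo_tool([
  [-0.23,0.21,-0.25,0,0,0,94],
  [-0.46,0.42,-0.5,0,0,0,94],
  [-0.69,0.64,-0.75,0,0,0,94],
  [-0.92,0.85,-1,0,0,0,94],
  [-0.92,0.85,-1,0,0,0,94],
])

```text
time: 2.33
tool_pos: [0.2569, 0.4453, 0.4287]
ee_rot: [3.133, -0.006, 1.702]
wrist_force: [-0.4, 0.5, 1.6]
width: 0.0942
finger_force: 0.0
```

servo_tool([
  [-0.27,0.25,0,0,0,0,94],
  [-0.55,0.5,0,0,0,0,94],
  [-0.92,0.85,0,0,0,0,94],
  [-0.92,0.85,0,0,0,0,94],
])

```text
time: 2.67
tool_pos: [0.353, 0.3652, 0.4213]
ee_rot: [3.142, 0.002, 1.703]
wrist_force: [0.5, -0.0, -0.6]
width: 0.0938
finger_force: 0.0
```

servo_tool([
  [-0.27,0.25,0,0,0,0,94],
  [-0.55,0.5,0,0,0,0,94],
  [-0.92,0.85,0,0,0,0,94],
  [-0.92,0.85,0,0,0,0,94],
])

```text
time: 3.0
tool_pos: [0.4496, 0.2856, 0.4206]
ee_rot: [-3.14, 0.002, 1.703]
wrist_force: [0.2, 0.3, -1.2]
width: 0.094
finger_force: 0.0
```

servo_tool([
  [-0.27,0.25,0,0,0,0,94],
  [-0.55,0.5,0,0,0,0,94],
  [-0.92,0.85,0,0,0,0,94],
  [-0.92,0.85,0,0,0,0,94],
  [-0.92,0.85,0,0,0,0,94],
])

```text
time: 3.42
tool_pos: [0.5447, 0.2076, 0.4201]
ee_rot: [-3.138, 0.0, 1.704]
wrist_force: [-0.6, 1.7, -0.8]
width: 0.0937
finger_force: 0.0
```

```bash
python3 - <<'E'
from h import *
o=robot.get_obs();print(o["time"],o["tool_pos"],o["ee_rot"])
cv2.imwrite("pics/w1.png",robot.snapshot("wrist")[:,:,::-1])
for t in["gate_knob","latch_knob","relay1"]:
  print(t,[(np.round(d["extent"]).tolist(),round(d["conf"],2)) for d in robot.find_in(t,"wrist")])
c=np.array([.544,.212]);y=np.deg2rad(7.8)
for n,p in dict(gk=(0,.169,.192),lk=(0,-.158,.211),c=(.06,.055,.255),d=(-.06,-.055,.255)).items():
  q=c+np.array([[np.cos(y),-np.sin(y)],[np.sin(y),np.cos(y)]])@p[:2];print(n,proj("wrist",[*q,p[2]],o))
E
```

```text
3.4167 [0.54469545 0.20764433 0.42007901] [-3.13782797e+00  1.24583802e-04  1.70426775e+00]
gate_knob [([259.0, 120.0, 86.0, 180.0], 0.64)]
latch_knob [([255.0, 248.0, 29.0, 50.0], 0.88)]
relay1 [([255.0, 306.0, 15.0, 14.0], 0.51), ([286.0, 316.0, 17.0, 17.0], 0.47)]
gk [254.30904713  38.21651506]
lk [255.00815489 278.77183173]
c [307.12046312 131.40099957]
d [206.16734063 222.89578918]
```

View pics/w1.png

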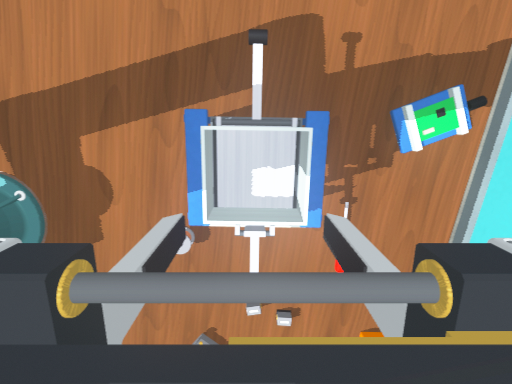

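The wrist view shows the gate knob at (258,37) and the hopper's inner rim centred near (257,175), which matches the estimate. The box is refined to (0.545,0.212) with yaw about 6.8 deg. Next I go over the socket.

servo_tool([
  [-0.3,-0.08,0,0,0,0,94],
  [-0.6,-0.16,0,0,0,0,94],
  [-0.95,-0.24,0,0,0,0,94],
  [-0.95,-0.24,0,0,0,0,94],
])

```text
time: 3.95
tool_pos: [0.5307, 0.1082, 0.4243]
ee_rot: [3.139, 0.002, 1.703]
wrist_force: [0.4, -0.4, 0.2]
width: 0.0939
finger_force: 0.0
```

servo_tool([
  [-0.3,-0.08,0,0,0,0,94],
  [-0.6,-0.16,0,0,0,0,94],
  [-0.95,-0.24,0,0,0,0,94],
  [-0.95,-0.24,0,0,0,0,94],
])

```text
time: 4.28
tool_pos: [0.5202, 0.0109, 0.4234]
ee_rot: [3.14, 0.002, 1.702]
wrist_force: [0.4, 1.0, -0.0]
width: 0.094
finger_force: 0.0
```

servo_tool([
  [-0.3,-0.08,0,0,0,0,94],
  [-0.6,-0.16,0,0,0,0,94],
  [-0.95,-0.24,0,0,0,0,94],
  [-0.95,-0.24,0,0,0,0,94],
])

```text
time: 4.62
tool_pos: [0.5097, -0.0863, 0.4226]
ee_rot: [3.142, 0.002, 1.702]
wrist_force: [-0.3, 0.4, -0.1]
width: 0.0941
finger_force: 0.0
```

servo_tool([
  [-0.3,-0.08,0.3,0,0,0,94],
  [-0.6,-0.16,0.6,0,0,0,94],
  [-0.95,-0.24,1,0,0,0,94],
  [-0.95,-0.24,1,0,0,0,94],
])

```text
time: 4.95
tool_pos: [0.4981, -0.181, 0.3177]
ee_rot: [-3.136, -0.003, 1.705]
wrist_force: [0.5, 1.0, -0.9]
width: 0.094
finger_force: 0.0
```

servo_tool([
  [-0.3,-0.08,0.3,0,0,-0.07,94],
  [-0.6,-0.16,0.6,0,0,-0.14,94],
  [-0.95,-0.24,1,0,0,-0.22,94],
  [-0.95,-0.24,1,0,0,-0.3,94],
  [-0.95,-0.24,1,0,0,-0.37,94],
  [-0.95,-0.24,1,0,0,-0.45,94],
  [-0.95,-0.24,1,0,0,-0.52,94],
  [-0.95,-0.24,1,0,0,-0.58,94],
  [-0.95,-0.24,1,0,0,-0.58,94],
  [-0.95,-0.24,1,0,0,-0.58,94],
])

```text
time: 5.78
tool_pos: [0.4895, -0.2768, 0.2235]
ee_rot: [3.141, 0.002, 2.617]
wrist_force: [-0.4, -0.3, 0.4]
width: 0.0942
finger_force: 0.0
```

```bash
python3 - <<'E'
from h import *
o=robot.get_obs();print(o["time"],o["tool_pos"],o["ee_rot"])
cv2.imwrite("pics/w2.png",robot.snapshot("wrist")[:,:,::-1])
for t in["lever_knob","relay0"]:
  print(t,[(np.round(d["extent"]).tolist(),round(d["conf"],2)) for d in robot.find_in(t,"wrist")])
for p in[(.4442,-.2506,.053),(.5554,-.3154,.0525),(.5554,-.3154,.062)]: print(proj("wrist",p,o))
E
```

```text
5.7833 [ 0.48952221 -0.27679913  0.22352256] [3.14084448e+00 1.53437998e-03 2.61685142e+00]
lever_knob [([251.0, 183.0, 36.0, 107.0], 0.75)]
relay0 [([392.0, 234.0, 36.0, 32.0], 0.83), ([380.0, 185.0, 35.0, 27.0], 0.81), ([254.0, 177.0, 19.0, 26.0], 0.74), ([358.0, 73.0, 32.0, 32.0], 0.73)]
[253.97924101 137.55279012]
[253.77742864 240.16101125]
[253.77971355 243.25070595]
```

View pics/w2.png

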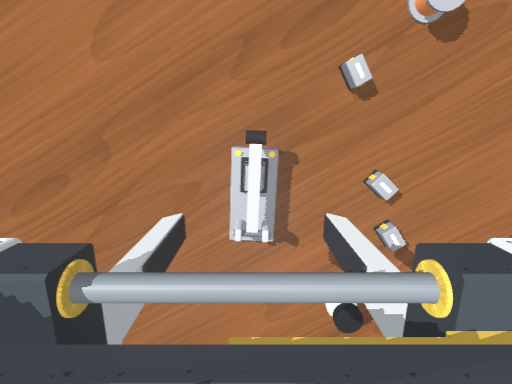

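The view shows the lever knob at (256,137), the cheeks at about (253,235) and loose relays at (357,72), (382,186) and (391,236). I'll descend on the knob and pinch it.

servo_tool([
  [0.26,0.01,0.25,0,0,0,60],
  [0.52,0.02,0.5,0,0,0,60],
  [0.52,0.02,0.75,0,0,0,60],
  [0.52,0.02,1,0,0,0,60],
  [0.52,0.02,1,0,0,0,60],
])

```text
time: 6.35
tool_pos: [0.4412, -0.248, 0.1171]
ee_rot: [3.14, -0.01, 2.616]
wrist_force: [-1.4, 0.9, -0.2]
width: 0.0639
finger_force: 0.0
```

servo_tool([
  [0,0,0.2,0,0,0,60],
  [0,0,0.4,0,0,0,60],
  [0,0,0.6,0,0,0,60],
  [0,0,0.74,0,0,0,60],
  [0,0,0.74,0,0,0,0],
  [0,0,0.74,0,0,0,0],
  [0,0,0.74,0,0,0,0],
  [0,0,0.74,0,0,0,0],
  [0,0,0.74,0,0,0,0],
  [0,0,0.74,0,0,0,0],
])

```text
time: 7.18
tool_pos: [0.4461, -0.2497, 0.0497]
ee_rot: [3.138, 0.003, 2.617]
wrist_force: [3.0, 4.1, 0.6]
width: 0.0237
finger_force: 30.1
```

Gripped at 24 mm. I swing the lever up.

servo_tool([
  [-0.01,0,-0.12,0,0,0,0],
  [-0.02,0,-0.24,0,0,0,0],
  [-0.05,0,-0.36,0,0,0,0],
  [-0.1,0,-0.47,0,0,0,0],
  [-0.15,0,-0.58,0,0,0,0],
  [-0.21,0,-0.68,0,0,0,0],
  [-0.28,0,-0.77,0,0,0,0],
  [-0.36,0,-0.86,0,0,0,0],
  [-0.45,0,-0.94,0,0,0,0],
  [-0.45,0,-0.94,0,0,0,0],
])

```text
time: 8.02
tool_pos: [0.4842, -0.2737, 0.1437]
ee_rot: [3.142, 0.001, 2.617]
wrist_force: [-0.4, 0.8, 0.8]
width: 0.0234
finger_force: 30.0
```

servo_tool([
  [-0.1,0,-0.07,0,0,0,0],
  [-0.2,0,-0.13,0,0,0,0],
  [-0.31,0,-0.18,0,0,0,0],
  [-0.42,0,-0.22,0,0,0,0],
  [-0.54,0,-0.24,0,0,0,0],
  [-0.66,0,-0.26,0,0,0,0],
  [-0.78,0,-0.26,0,0,0,0],
  [-0.9,0,-0.25,0,0,0,0],
  [-1,0,-0.23,0,0,0,0],
  [-1,0,-0.23,0,0,0,0],
  [-1,0,-0.23,0,0,0,0],
])

```text
time: 8.93
tool_pos: [0.5694, -0.3273, 0.1678]
ee_rot: [-3.135, 0.005, 2.615]
wrist_force: [-2.6, -6.9, 5.7]
width: 0.0225
finger_force: 30.0
```

servo_tool([
  [0,0,0,0,0,0,60],
  [0,0,0,0,0,0,60],
  [0,0,0,0,0,0,60],
  [0,0,0,0,0,0,60],
  [0,0,-0.3,0,0,0,60],
  [0,0,-0.6,0,0,0,60],
  [0.3,0.02,-0.6,0,0,0,60],
  [0.6,0.04,-0.6,0,0,0,60],
  [0.96,0.05,-0.6,0,0,0,60],
  [0.96,0.05,-0.3,0,0,0,60],
  [0.96,0.05,0,0,0,0,60],
  [0.96,0.05,0,0,0,0,60],
])

```text
time: 9.93
tool_pos: [0.4858, -0.2679, 0.1591]
ee_rot: [3.14, -0.012, 2.618]
wrist_force: [-0.5, -0.4, -0.7]
width: 0.0603
finger_force: 0.0
```

```bash
python3 - <<'E'
from h import *
o=robot.get_obs();print(o["time"],o["tool_pos"],o["ee_rot"])
cv2.imwrite("pics/w3.png",robot.snapshot("wrist")[:,:,::-1])
for t in["relay0","lever_knob"]:
  print(t,[(np.round(d["extent"]).tolist(),round(d["conf"],2)) for d in robot.find_in(t,"wrist")])
print(proj("wrist",[.4886,-.2751,.048],o),goto([.4886,-.2751,.048],2.6))
E
```

```text
9.9333 [ 0.48583794 -0.26786072  0.15905445] [ 3.14016069 -0.01163033  2.61779223]
relay0 [([248.0, 196.0, 28.0, 33.0], 0.93), ([400.0, 204.0, 42.0, 36.0], 0.83), ([373.0, 72.0, 40.0, 42.0], 0.83)]
lever_knob [([246.0, 300.0, 26.0, 77.0], 0.59)]
[249.20410232 200.67839743] ([-0.012, -0.043, 1.182], [0.0, 0.0, 0.011])
```

View pics/w3.png

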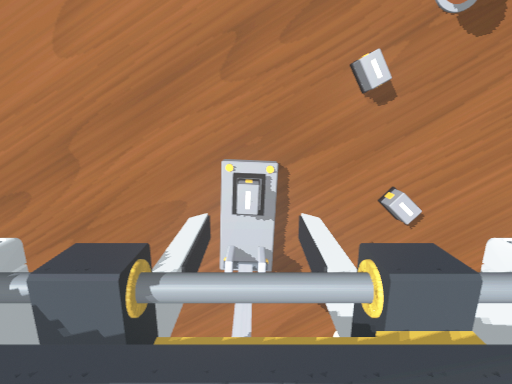

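The relay in the nest shows at (248,199) and the lever is swung back and clear. Position matches, so I grasp it.

servo_tool([
  [0,0,0.3,0,0,0,50],
  [0,0,0.6,0,0,0,50],
  [0,0,0.9,0,0,0,50],
  [0,0,1,0,0,0,50],
  [0,0,1,0,0,0,50],
])

```text
time: 10.5
tool_pos: [0.4886, -0.2702, 0.0637]
ee_rot: [3.141, -0.004, 2.617]
wrist_force: [-1.1, -0.2, 0.3]
width: 0.0501
finger_force: 0.0
```

servo_tool([
  [0,0,0.1,0,0,0,50],
  [0,0,0.19,0,0,0,50],
  [0,0,0.19,0,0,0,50],
  [0,0,0.19,0,0,0,0],
  [0,0,0.19,0,0,0,0],
  [0,0,0.19,0,0,0,0],
  [0,0,0.19,0,0,0,0],
  [0,0,0.19,0,0,0,0],
  [0,0,0.19,0,0,0,0],
])

```text
time: 11.25
tool_pos: [0.4879, -0.2741, 0.0478]
ee_rot: [-3.135, 0.001, 2.617]
wrist_force: [-5.0, -6.1, 2.4]
width: 0.0239
finger_force: 29.8
```

servo_tool([
  [0,0,-0.15,0,0,0,0],
  [0,0,-0.3,0,0,0,0],
  [0,0,-0.6,0,0,0,0],
  [0,0,-1,0,0,0,0],
  [0,0,-1,0,0,0,0],
  [0,0,-1,0,0,0,0],
])

```text
time: 11.75
tool_pos: [0.4911, -0.272, 0.1504]
ee_rot: [-3.141, 0.008, 2.617]
wrist_force: [0.2, 0.7, -1.5]
width: 0.0238
finger_force: 29.7
```

servo_tool([
  [0.06,0.1,-0.2,0,0,0.07,0],
  [0.12,0.2,-0.4,0,0,0.14,0],
  [0.2,0.35,-0.6,0,0,0.21,0],
  [0.3,0.5,-0.8,0,0,0.28,0],
  [0.4,0.7,-1,0,0,0.35,0],
  [0.5,0.85,-1,0,0,0.42,0],
  [0.58,1,-1,0,0,0.49,0],
  [0.58,1,-1,0,0,0.55,0],
  [0.58,1,-1,0,0,0.59,0],
  [0.58,1,-1,0,0,0.59,0],
])

```text
time: 12.58
tool_pos: [0.4886, -0.1545, 0.2448]
ee_rot: [-3.139, -0.002, 1.69]
wrist_force: [-0.5, 1.2, -1.0]
width: 0.024
finger_force: 29.7
```

servo_tool([
  [0.2,0.05,-0.2,0,0,0,0],
  [0.45,0.1,-0.4,0,0,0,0],
  [0.7,0.15,-0.6,0,0,0,0],
  [0.97,0.19,-0.8,0,0,0,0],
  [0.97,0.19,-0.8,0,0,0,0],
])

```text
time: 13.0
tool_pos: [0.4975, -0.0533, 0.3304]
ee_rot: [3.135, -0.0, 1.697]
wrist_force: [-0.4, 0.1, 0.3]
width: 0.0239
finger_force: 29.7
```

servo_tool([
  [0.3,0.06,0,0,0,0,0],
  [0.6,0.12,0,0,0,0,0],
  [0.97,0.19,0,0,0,0,0],
  [0.97,0.19,0,0,0,0,0],
])

```text
time: 13.33
tool_pos: [0.5034, 0.0466, 0.3247]
ee_rot: [-3.139, -0.004, 1.698]
wrist_force: [-0.7, -0.6, -0.5]
width: 0.0241
finger_force: 29.7
```

servo_tool([
  [0.3,0.06,0,0,0,0,0],
  [0.6,0.12,0,0,0,0,0],
  [0.97,0.19,0,0,0,0,0],
  [0.97,0.19,0,0,0,0,0],
])

```text
time: 13.67
tool_pos: [0.5107, 0.1447, 0.3243]
ee_rot: [-3.139, -0.003, 1.698]
wrist_force: [-0.4, -0.8, -0.4]
width: 0.0236
finger_force: 29.7
```

servo_tool([
  [0.3,0.06,0,0,0,0,0],
  [0.6,0.12,0,0,0,0,0],
  [0.97,0.19,0,0,0,0,0],
  [0.97,0.19,0,0,0,0,0],
  [0.97,0.19,0,0,0,0,0],
  [0.97,0.19,0,0,0,0,0],
])

```text
time: 14.17
tool_pos: [0.5185, 0.2377, 0.3254]
ee_rot: [-3.14, 0.001, 1.69]
wrist_force: [0.0, 0.3, -0.2]
width: 0.0239
finger_force: 29.7
```

```bash
python3 - <<'E'
from h import *
o=robot.get_obs();print(o["time"],o["tool_pos"],o["ee_rot"],o["width"])
print(goto([.5201,.2352,.227],1.6895))
im=robot.snapshot("wrist");cv2.imwrite("pics/w4.png",im[:,:,::-1])
c=np.array([.545,.212]);y=np.deg2rad(6.8)
for p in[(.06,.055,.255),(-.06,.055,.255),(-.06,-.055,.255),(.06,-.055,.255),(0,.169,.192)]:
  q=c+np.array([[np.cos(y),-np.sin(y)],[np.sin(y),np.cos(y)]])@p[:2];print(proj("wrist",[*q,p[2]],o).round())
E
```

```text
14.1667 [0.51851573 0.23768517 0.32540081] [-3.13980765e+00  1.44652653e-03  1.69014320e+00] 0.02389809235291537
([-0.025, 0.015, 0.984], [-0.001, 0.001, 0.0])
[354. 175.]
[211. 175.]
[215. 291.]
[344. 291.]
[279.  46.]
```

View pics/w4.png

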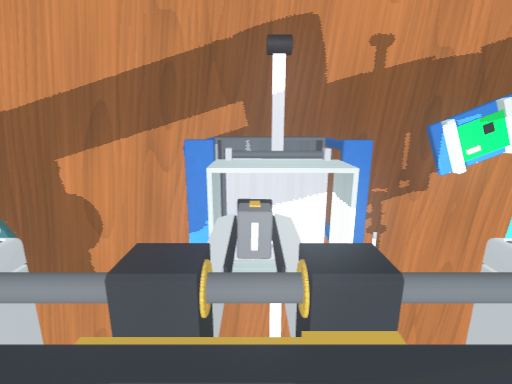

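The hopper rim and the knob at (279,45) project where predicted, and the relay hangs inside the walls. I'll lower, release and raise.

servo_tool([
  [-0.02,0,0.3,0,0,0,0],
  [-0.02,0,0.6,0,0,0,0],
  [-0.02,0,0.85,0,0,0,0],
  [-0.02,0,0.97,0,0,0,0],
  [-0.02,0,0.97,0,0,0,0],
  [-0.02,0,0.97,0,0,0,0],
  [-0.02,0,0.97,0,0,0,36],
  [-0.02,0,0.97,0,0,0,36],
  [-0.02,0,0.97,0,0,0,36],
  [-0.02,0,0.6,0,0,0,36],
  [-0.02,0,0.2,0,0,0,36],
  [-0.02,0,0,0,0,0,36],
])

```text
time: 15.22
tool_pos: [0.5191, 0.2374, 0.3321]
ee_rot: [3.135, -0.002, 1.691]
wrist_force: [0.9, 0.6, 1.2]
width: 0.036
finger_force: 0.0
```

```bash
python3 - <<'E'
from h import *
o=robot.get_obs();print(o["time"],o["tool_pos"])
robot.snapshot("top")
for d in robot.find_in("relay1","top"): print(np.round(d["extent"]),round(d["conf"],2),ray("top",*d["extent"][:2],.02).round(3))
robot.snapshot("side")
for d in robot.find_in("relay1","side"): print(np.round(d["extent"]),round(d["conf"],2),ray("side",*d["extent"][:2],.016).round(3))
print(goto([.46,-.10,.25],1.69))
E
```

```text
15.2167 [0.51907221 0.23743157 0.33208955]
[304. 250.  12.  13.] 0.63 [ 0.441 -0.102  0.02 ]
[258. 292.  19.  22.] 0.67 [ 0.44  -0.099  0.016]
[332. 258.  16.  15.] 0.56 [ 0.658 -0.154  0.016]
[310. 269.  11.  16.] 0.43 [ 0.588 -0.139  0.016]
([-3.279, -0.99, 0.772], [0.002, -0.0, 0.0])
```

servo_tool([
  [-0.3,-0.1,0,0,0,0,50],
  [-0.6,-0.2,0,0,0,0,50],
  [-0.81,-0.3,0,0,0,0,50],
  [-0.81,-0.3,0,0,0,0,50],
])

```text
time: 15.75
tool_pos: [0.4971, 0.1499, 0.325]
ee_rot: [-3.138, 0.002, 1.686]
wrist_force: [0.8, 0.8, 0.4]
width: 0.0501
finger_force: 0.0
```

servo_tool([
  [-0.3,-0.1,0,0,0,0,50],
  [-0.6,-0.2,0,0,0,0,50],
  [-0.81,-0.3,0,0,0,0,50],
  [-0.81,-0.3,0,0,0,0,50],
])

```text
time: 16.08
tool_pos: [0.4773, 0.0666, 0.3252]
ee_rot: [-3.139, 0.001, 1.686]
wrist_force: [0.3, 0.2, 0.7]
width: 0.0498
finger_force: 0.0
```

servo_tool([
  [-0.3,-0.1,0,0,0,0,50],
  [-0.6,-0.2,0,0,0,0,50],
  [-0.81,-0.3,0,0,0,0,50],
  [-0.81,-0.3,0,0,0,0,50],
])

```text
time: 16.42
tool_pos: [0.4576, -0.0167, 0.3252]
ee_rot: [-3.139, 0.0, 1.687]
wrist_force: [1.1, 0.2, 0.0]
width: 0.0501
finger_force: 0.0
```

servo_tool([
  [-0.3,-0.1,0.3,0,0,0,50],
  [-0.6,-0.2,0.6,0,0,0,50],
  [-0.81,-0.3,1,0,0,0,50],
  [-0.81,-0.3,1,0,0,0,50],
  [-0.81,-0.3,1,0,0,0,50],
  [-0.81,-0.3,1,0,0,0,50],
])

```text
time: 16.92
tool_pos: [0.4388, -0.0977, 0.2268]
ee_rot: [3.141, -0.001, 1.691]
wrist_force: [0.1, 0.6, 1.6]
width: 0.0498
finger_force: 0.0
```

```bash
cat >> h.py <<'E'
def relays(z=.028):
    """relay tops in the wrist view: world xy, long-axis yaw (deg) from the bright-vs-wood blob"""
    o=robot.get_obs();im=robot.snapshot("wrist");print(round(o["time"],2),o["tool_pos"].round(4),np.round(o["ee_rot"],3))
    for d in robot.find_in("relay1","wrist"):
        u,v,w,h=d["extent"];m=4
        x0,y0=max(int(u-w/2)-m,0),max(int(v-h/2)-m,0);c=im[y0:int(v+h/2)+m,x0:int(u+w/2)+m].astype(int)
        g=((c.max(2)-c.min(2)<30)&(c.max(2)>85)).astype(np.uint8)   # grey case
        n,l,st,_=cv2.connectedComponentsWithStats(g)
        if n<2: print("no blob",d);continue
        k=1+np.argmax(st[1:,4]);P=cv2.boxPoints(cv2.minAreaRect(np.argwhere(l==k)[:,::-1].astype(np.float32)))+[x0,y0]
        W=np.array([ray("wrist",*p,z,o)[:2] for p in P]);e=[W[1]-W[0],W[2]-W[1]];L=[np.linalg.norm(a) for a in e]
        a=e[int(np.argmax(L))];print("px",np.round([u,v]),"conf",round(d["conf"],2),"xy",W.mean(0).round(4),"size",np.round(sorted(L),4),"yaw",round(np.degrees(np.arctan2(a[1],a[0]))%180,1))
    return o,im
E
python3 - <<'E'
from h import *
o,im=relays();cv2.imwrite("pics/w5.png",im[:,:,::-1])
E
```

```text
16.92 [ 0.4388 -0.0977  0.2268] [ 3.141e+00 -1.000e-03  1.691e+00]
px [356. 214.] conf 0.79 xy [ 0.5819 -0.1311] size [0.0287 0.0381] yaw 14.6
px [405. 232.] conf 0.75 xy [ 0.6534 -0.1505] size [0.0292 0.0448] yaw 2.8
```

View pics/w5.png

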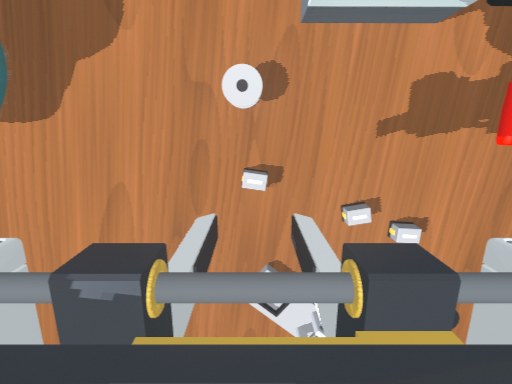

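The view shows relay3 at (256,181), relay2 at (356,214) and relay1 at (405,232), and the reel at (242,86). The network missed relay3, so I measure its blob directly.

```bash
cat >> h.py <<'E'
def blob(im,o,u,v,r=22,z=.028):
    c=im[v-r:v+r,u-r:u+r].astype(int);g=((c.max(2)-c.min(2)<30)&(c.max(2)>85)).astype(np.uint8)
    n,l,st,_=cv2.connectedComponentsWithStats(g);k=1+np.argmax(st[1:,4])
    P=cv2.boxPoints(cv2.minAreaRect(np.argwhere(l==k)[:,::-1].astype(np.float32)))+[u-r,v-r]
    W=np.array([ray("wrist",*p,z,o)[:2] for p in P]);e=[W[1]-W[0],W[2]-W[1]];L=[np.linalg.norm(a) for a in e];a=e[int(np.argmax(L))]
    y=np.degrees(np.arctan2(a[1],a[0]))%180;print("xy",W.mean(0).round(4),"size",np.round(sorted(L),4),"yaw",round(y,1),"px",P.mean(0).round())
    return W.mean(0),y
E
python3 - <<'E'
from h import *
o=robot.get_obs();im=cv2.imread("pics/w5.png")[:,:,::-1]
p,y=blob(im,o,256,181);yaw=np.deg2rad(y+90)%np.pi
print(goto([*p,.02],yaw),yaw)
E
```

```text
xy [ 0.4414 -0.1014] size [0.0248 0.0322] yaw 179.0 px [254. 180.]
([-0.035, 0.002, 2.09], [0.003, 0.0, 0.088]) 1.55384405262003
```

servo_tool([
  [-0.03,0,0.3,0,0,0.06,60],
  [-0.03,0,0.6,0,0,0.09,60],
  [-0.03,0,0.9,0,0,0.09,60],
  [-0.03,0,1,0,0,0.09,60],
  [-0.03,0,1,0,0,0.09,60],
])

```text
time: 17.43
tool_pos: [0.438, -0.1006, 0.1253]
ee_rot: [-3.139, -0.002, 1.551]
wrist_force: [0.3, 0.2, -0.3]
width: 0.0599
finger_force: 0.0
```

servo_tool([
  [0,0,0.3,0,0,0,60],
  [0,0,0.6,0,0,0,60],
  [0,0,0.85,0,0,0,60],
  [0,0,1,0,0,0,60],
  [0,0,1,0,0,0,60],
  [0,0,1,0,0,0,0],
  [0,0,1,0,0,0,0],
  [0,0,1,0,0,0,0],
  [0,0,1,0,0,0,0],
  [0,0,1,0,0,0,0],
])

```text
time: 18.27
tool_pos: [0.4398, -0.1023, 0.0283]
ee_rot: [3.138, 0.001, 1.549]
wrist_force: [-0.6, 0.6, 3.9]
width: 0.0335
finger_force: 30.0
```

servo_tool([
  [0,0,-0.3,0,0,0,0],
  [0,0,-0.6,0,0,0,0],
  [0,0,-1,0,0,0,0],
  [0,0,-1,0,0,0,0],
])

```text
time: 18.6
tool_pos: [0.443, -0.1035, 0.1351]
ee_rot: [3.127, 0.005, 1.549]
wrist_force: [0.9, 0.1, 0.3]
width: 0.0335
finger_force: 30.0
```

servo_tool([
  [0,0,-0.3,0,0,0,0],
  [0,0,-0.6,0,0,0,0],
  [0,0,-1,0,0,0,0],
  [0,0,-1,0,0,0,0],
])

```text
time: 18.93
tool_pos: [0.4417, -0.1031, 0.235]
ee_rot: [3.127, 0.005, 1.549]
wrist_force: [1.2, -0.9, 0.9]
width: 0.0339
finger_force: 30.0
```

servo_tool([
  [0.1,0.05,-0.3,0,0,-0.05,0],
  [0.3,0.12,-0.6,0,0,-0.09,0],
  [0.6,0.24,-0.85,0,0,-0.09,0],
  [0.9,0.36,-1,0,0,-0.09,0],
  [0.9,0.36,-1,0,0,-0.09,0],
  [0.9,0.36,-1,0,0,-0.09,0],
])

```text
time: 19.43
tool_pos: [0.477, -0.0117, 0.327]
ee_rot: [3.14, 0.001, 1.693]
wrist_force: [0.6, -0.8, -0.7]
width: 0.0337
finger_force: 30.0
```

servo_tool([
  [0.3,0.15,0,0,0,0,0],
  [0.6,0.3,0,0,0,0,0],
  [0.88,0.46,0,0,0,0,0],
  [0.88,0.46,0,0,0,0,0],
])

```text
time: 19.77
tool_pos: [0.512, 0.0831, 0.3238]
ee_rot: [-3.138, -0.002, 1.694]
wrist_force: [-1.2, -0.8, -1.3]
width: 0.0335
finger_force: 30.0
```

servo_tool([
  [0.3,0.15,0,0,0,0,0],
  [0.6,0.3,0,0,0,0,0],
  [0.88,0.46,0,0,0,0,0],
  [0.88,0.46,0,0,0,0,0],
  [0.88,0.46,0,0,0,0,0],
  [0.88,0.46,0,0,0,0,0],
])

```text
time: 20.27
tool_pos: [0.5464, 0.1713, 0.3255]
ee_rot: [-3.139, 0.001, 1.689]
wrist_force: [-0.4, -0.7, 0.1]
width: 0.0342
finger_force: 30.0
```

```bash
python3 - <<'E'
from h import *
o=robot.get_obs();print(o["time"],o["tool_pos"],o["ee_rot"],o["width"])
print(goto([.5495,.1743,.227],1.6895))
E
```

```text
20.2667 [0.54637375 0.17129155 0.32551164] [-3.13948902e+00  1.23355674e-03  1.68889103e+00] 0.034207851385803026
([0.027, 0.037, 0.985], [-0.001, 0.001, -0.0])
```

servo_tool([
  [0.03,0.03,0.3,0,0,0,0],
  [0.03,0.03,0.6,0,0,0,0],
  [0.03,0.03,0.85,0,0,0,0],
  [0.03,0.03,0.97,0,0,0,0],
  [0.03,0.03,0.97,0,0,0,0],
  [0.03,0.03,0.97,0,0,0,0],
  [0.03,0.03,0.97,0,0,0,46],
  [0.03,0.03,0.97,0,0,0,46],
  [0.03,0.03,0.97,0,0,0,46],
  [0.03,0.03,0.6,0,0,0,46],
  [0.03,0.03,0.2,0,0,0,46],
  [0.03,0.03,0,0,0,0,46],
])

```text
time: 21.27
tool_pos: [0.5499, 0.1766, 0.3321]
ee_rot: [3.134, -0.001, 1.691]
wrist_force: [0.2, 0.7, 1.4]
width: 0.046
finger_force: 0.0
```

servo_tool([
  [-0.3,0,0,0,0,0,60],
  [-0.6,0,0,0,0,0,60],
  [-1,0,0,0,0,0,60],
  [-1,0,0,0,0,0,60],
])

```text
time: 21.6
tool_pos: [0.5623, 0.0714, 0.3278]
ee_rot: [3.139, 0.004, 1.683]
wrist_force: [0.3, 0.5, -0.1]
width: 0.0599
finger_force: 0.0
```

servo_tool([
  [-0.3,0,0,0,0,0,60],
  [-0.6,0,0,0,0,0,60],
  [-1,0,0,0,0,0,60],
  [-1,0,0,0,0,0,60],
])

```text
time: 21.93
tool_pos: [0.5738, -0.028, 0.3268]
ee_rot: [3.141, 0.004, 1.683]
wrist_force: [-0.7, 1.0, 0.5]
width: 0.0597
finger_force: 0.0
```

servo_tool([
  [-0.3,0,0.3,0,0,0,60],
  [-0.6,0,0.6,0,0,0,60],
  [-1,0,1,0,0,0,60],
  [-1,0,1,0,0,0,60],
  [-1,0,1,0,0,0,60],
  [-1,0,1,0,0,0,60],
])

```text
time: 22.43
tool_pos: [0.5853, -0.1208, 0.2269]
ee_rot: [-3.142, -0.001, 1.69]
wrist_force: [0.2, 0.2, -0.2]
width: 0.0601
finger_force: 0.0
```

```bash
python3 - <<'E'
from h import *
o,im=relays();cv2.imwrite("pics/w6.png",im[:,:,::-1])
E
```

```text
22.43 [ 0.5853 -0.1208  0.2269] [-3.142e+00 -1.000e-03  1.690e+00]
px [306. 203.] conf 0.91 xy [ 0.6585 -0.1491] size [0.0265 0.0345] yaw 6.8
px [254. 184.] conf 0.6 xy [ 0.5868 -0.1315] size [0.0251 0.032 ] yaw 15.4
```

View pics/w6.png

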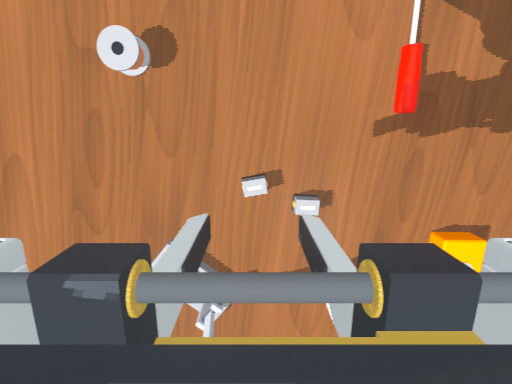

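Relay2 is at (254,185) and relay1 at (306,204). I grasp relay2 at yaw 15 deg.

servo_tool([
  [-0.12,0,0.3,0,0,-0.06,50],
  [-0.12,0,0.6,0,0,-0.09,50],
  [-0.12,0,0.9,0,0,-0.09,50],
  [-0.12,0,1,0,0,-0.09,50],
  [-0.12,0,1,0,0,-0.09,50],
])

```text
time: 22.95
tool_pos: [0.5856, -0.1316, 0.1249]
ee_rot: [-3.139, -0.003, 1.833]
wrist_force: [0.6, 0.7, -1.4]
width: 0.0498
finger_force: 0.0
```

servo_tool([
  [0,0,0.3,0,0,0,50],
  [0,0,0.6,0,0,0,50],
  [0,0,0.85,0,0,0,50],
  [0,0,1,0,0,0,50],
  [0,0,1,0,0,0,50],
  [0,0,1,0,0,0,0],
  [0,0,1,0,0,0,0],
  [0,0,1,0,0,0,0],
  [0,0,1,0,0,0,0],
  [0,0,1,0,0,0,0],
])

```text
time: 23.78
tool_pos: [0.5888, -0.1338, 0.0299]
ee_rot: [3.136, 0.003, 1.832]
wrist_force: [-0.5, 1.7, 6.8]
width: 0.0337
finger_force: 30.0
```

servo_tool([
  [0,0,-0.3,0,0,0,0],
  [0,0,-0.6,0,0,0,0],
  [0,0,-1,0,0,0,0],
  [0,0,-1,0,0,0,0],
])

```text
time: 24.12
tool_pos: [0.5913, -0.1349, 0.137]
ee_rot: [3.127, 0.009, 1.832]
wrist_force: [1.3, -1.0, 0.4]
width: 0.0337
finger_force: 30.0
```

servo_tool([
  [0,0,-0.3,0,0,0,0],
  [0,0,-0.6,0,0,0,0],
  [0,0,-1,0,0,0,0],
  [0,0,-1,0,0,0,0],
])

```text
time: 24.45
tool_pos: [0.5899, -0.1345, 0.2371]
ee_rot: [3.127, 0.009, 1.832]
wrist_force: [0.7, -0.3, 0.7]
width: 0.0336
finger_force: 30.0
```

servo_tool([
  [0.1,0.02,-0.3,0,0,0.05,0],
  [0.3,0.04,-0.6,0,0,0.09,0],
  [0.6,0.08,-0.85,0,0,0.09,0],
  [0.85,0.11,-1,0,0,0.09,0],
  [0.85,0.11,-1,0,0,0.09,0],
  [0.85,0.11,-1,0,0,0.09,0],
])

```text
time: 24.95
tool_pos: [0.5757, -0.0476, 0.3288]
ee_rot: [3.137, 0.002, 1.693]
wrist_force: [-0.2, -1.0, -1.3]
width: 0.0337
finger_force: 30.0
```

servo_tool([
  [0.3,0,0,0,0,0,0],
  [0.6,0,0,0,0,0,0],
  [0.84,0,0,0,0,0,0],
  [0.84,0,0,0,0,0,0],
])

```text
time: 25.28
tool_pos: [0.5646, 0.0376, 0.325]
ee_rot: [-3.139, -0.002, 1.694]
wrist_force: [0.4, -0.8, -0.7]
width: 0.0336
finger_force: 30.0
```

servo_tool([
  [0.3,0,0,0,0,0,0],
  [0.6,0,0,0,0,0,0],
  [0.84,0,0,0,0,0,0],
  [0.84,0,0,0,0,0,0],
])

```text
time: 25.62
tool_pos: [0.5548, 0.1205, 0.3249]
ee_rot: [-3.139, -0.001, 1.694]
wrist_force: [-0.7, -0.7, -0.8]
width: 0.0338
finger_force: 30.0
```

servo_tool([
  [0.3,0,0,0,0,0,0],
  [0.6,0,0,0,0,0,0],
  [0.84,0,0,0,0,0,0],
  [0.84,0,0,0,0,0,0],
  [0.84,0,0,0,0,0,0],
  [0.84,0,0,0,0,0,0],
  [0.84,0,0,0,0,0,0],
])

```text
time: 26.2
tool_pos: [0.5457, 0.1998, 0.3261]
ee_rot: [-3.141, 0.001, 1.688]
wrist_force: [-0.5, -0.3, -0.4]
width: 0.0336
finger_force: 30.0
```

```bash
python3 - <<'E'
from h import *
o=robot.get_obs();print(o["time"],o["tool_pos"],o["ee_rot"],o["width"])
print(goto([.546,.202,.227],1.6895))
E
```

```text
26.2 [0.54573208 0.19981644 0.32606491] [-3.14108405e+00  9.08851870e-04  1.68787171e+00] 0.033641408596986756
([0.022, 0.006, 0.991], [-0.0, 0.001, -0.001])
```

servo_tool([
  [0.02,0,0.3,0,0,0,0],
  [0.02,0,0.6,0,0,0,0],
  [0.02,0,0.85,0,0,0,0],
  [0.02,0,0.96,0,0,0,0],
  [0.02,0,0.96,0,0,0,0],
  [0.02,0,0.96,0,0,0,0],
  [0.02,0,0.96,0,0,0,46],
  [0.02,0,0.96,0,0,0,46],
  [0.02,0,0.96,0,0,0,46],
  [0.02,0,0.6,0,0,0,46],
  [0.02,0,0.2,0,0,0,46],
  [0.02,0,0,0,0,0,46],
])

```text
time: 27.2
tool_pos: [0.5455, 0.204, 0.3322]
ee_rot: [3.134, -0.001, 1.691]
wrist_force: [-0.2, 0.2, 0.8]
width: 0.0459
finger_force: 0.0
```

servo_tool([
  [-0.3,0.06,0,0,0,0,55],
  [-0.6,0.12,0,0,0,0,55],
  [-0.88,0.17,0,0,0,0,55],
  [-0.88,0.17,0,0,0,0,55],
])

```text
time: 27.53
tool_pos: [0.5738, 0.1142, 0.3275]
ee_rot: [3.139, 0.003, 1.685]
wrist_force: [0.0, 0.1, -1.0]
width: 0.0547
finger_force: 0.0
```

servo_tool([
  [-0.3,0.06,0,0,0,0,55],
  [-0.6,0.12,0,0,0,0,55],
  [-0.88,0.17,0,0,0,0,55],
  [-0.88,0.17,0,0,0,0,55],
])

```text
time: 27.87
tool_pos: [0.6009, 0.0291, 0.3266]
ee_rot: [3.141, 0.002, 1.685]
wrist_force: [-0.8, 0.2, -0.6]
width: 0.0553
finger_force: 0.0
```

servo_tool([
  [-0.3,0.06,0,0,0,0,55],
  [-0.6,0.12,0,0,0,0,55],
  [-0.88,0.17,0,0,0,0,55],
  [-0.88,0.17,0,0,0,0,55],
])

```text
time: 28.2
tool_pos: [0.628, -0.0559, 0.326]
ee_rot: [-3.142, 0.002, 1.686]
wrist_force: [0.5, 0.2, -1.2]
width: 0.055
finger_force: 0.0
```

servo_tool([
  [-0.3,0.06,0.3,0,0,0,55],
  [-0.6,0.12,0.6,0,0,0,55],
  [-0.88,0.17,1,0,0,0,55],
  [-0.88,0.17,1,0,0,0,55],
  [-0.88,0.17,1,0,0,0,55],
  [-0.88,0.17,1,0,0,0,55],
])

```text
time: 28.7
tool_pos: [0.6546, -0.1361, 0.2273]
ee_rot: [3.141, -0.001, 1.691]
wrist_force: [0.0, -0.3, 0.0]
width: 0.0548
finger_force: 0.0
```

```bash
python3 - <<'E'
from h import *
o,im=relays();cv2.imwrite("pics/w7.png",im[:,:,::-1])
E
```

```text
28.7 [ 0.6546 -0.1361  0.2273] [ 3.141e+00 -1.000e-03  1.691e+00]
px [259. 189.] conf 0.79 xy [ 0.661  -0.1505] size [0.0251 0.0319] yaw 3.6
```

servo_tool([
  [-0.13,0.04,0.3,0,0,0.04,55],
  [-0.13,0.04,0.6,0,0,0.04,55],
  [-0.13,0.04,0.9,0,0,0.04,55],
  [-0.13,0.04,1,0,0,0.04,55],
  [-0.13,0.04,1,0,0,0.04,55],
])

```text
time: 29.22
tool_pos: [0.6589, -0.1483, 0.1248]
ee_rot: [-3.138, -0.002, 1.629]
wrist_force: [0.4, -0.3, 0.0]
width: 0.0549
finger_force: 0.0
```

servo_tool([
  [0,0,0.3,0,0,0,55],
  [0,0,0.6,0,0,0,55],
  [0,0,0.85,0,0,0,55],
  [0,0,1,0,0,0,55],
  [0,0,1,0,0,0,55],
  [0,0,1,0,0,0,0],
  [0,0,1,0,0,0,0],
  [0,0,1,0,0,0,0],
  [0,0,1,0,0,0,0],
  [0,0,1,0,0,0,0],
])

```text
time: 30.05
tool_pos: [0.6618, -0.1504, 0.0297]
ee_rot: [3.137, 0.002, 1.628]
wrist_force: [0.5, 0.4, 5.8]
width: 0.0338
finger_force: 30.0
```

servo_tool([
  [0,0,-0.3,0,0,0,0],
  [0,0,-0.6,0,0,0,0],
  [0,0,-1,0,0,0,0],
  [0,0,-1,0,0,0,0],
])

```text
time: 30.38
tool_pos: [0.6644, -0.1514, 0.1373]
ee_rot: [3.126, 0.006, 1.628]
wrist_force: [1.0, -0.1, 2.2]
width: 0.0338
finger_force: 30.0
```

servo_tool([
  [0,0,-0.3,0,0,0,0],
  [0,0,-0.6,0,0,0,0],
  [0,0,-1,0,0,0,0],
  [0,0,-1,0,0,0,0],
])

```text
time: 30.72
tool_pos: [0.663, -0.151, 0.2372]
ee_rot: [3.126, 0.006, 1.627]
wrist_force: [0.6, -0.1, 0.8]
width: 0.0336
finger_force: 30.0
```

servo_tool([
  [0.1,-0.02,-0.3,0,0,-0.04,0],
  [0.3,-0.05,-0.6,0,0,-0.04,0],
  [0.6,-0.1,-0.85,0,0,-0.04,0],
  [0.93,-0.15,-1,0,0,-0.04,0],
  [0.93,-0.15,-1,0,0,-0.04,0],
  [0.93,-0.15,-1,0,0,-0.04,0],
])

```text
time: 31.22
tool_pos: [0.6401, -0.0567, 0.3289]
ee_rot: [3.137, 0.002, 1.693]
wrist_force: [0.7, -0.2, -0.6]
width: 0.0338
finger_force: 30.0
```

servo_tool([
  [0.3,-0.04,0,0,0,0,0],
  [0.6,-0.08,0,0,0,0,0],
  [1,-0.13,0,0,0,0,0],
  [1,-0.13,0,0,0,0,0],
])

```text
time: 31.55
tool_pos: [0.6135, 0.0444, 0.3251]
ee_rot: [-3.139, -0.004, 1.696]
wrist_force: [0.8, -0.8, -0.3]
width: 0.0335
finger_force: 30.0
```

servo_tool([
  [0.3,-0.04,0,0,0,0,0],
  [0.6,-0.08,0,0,0,0,0],
  [1,-0.13,0,0,0,0,0],
  [1,-0.13,0,0,0,0,0],
])

```text
time: 31.88
tool_pos: [0.5887, 0.1421, 0.3249]
ee_rot: [-3.139, -0.003, 1.697]
wrist_force: [-0.8, -0.6, -0.0]
width: 0.0341
finger_force: 30.0
```

servo_tool([
  [0.3,-0.04,0,0,0,0,0],
  [0.6,-0.08,0,0,0,0,0],
  [1,-0.13,0,0,0,0,0],
  [1,-0.13,0,0,0,0,0],
  [1,-0.13,0,0,0,0,0],
  [1,-0.13,0,0,0,0,0],
  [1,-0.13,0,0,0,0,0],
])

```text
time: 32.47
tool_pos: [0.5659, 0.2333, 0.3257]
ee_rot: [-3.141, 0.001, 1.688]
wrist_force: [-0.3, 1.0, -0.8]
width: 0.0334
finger_force: 30.0
```

```bash
python3 - <<'E'
from h import *
o=robot.get_obs();print(o["time"],o["tool_pos"],o["ee_rot"],o["width"])
print(goto([.566,.237,.229],1.6895))
im=robot.snapshot("wrist");cv2.imwrite("pics/w8.png",im[:,:,::-1])
E
```

```text
32.4667 [0.56592828 0.23334363 0.32565092] [-3.14060357e+00  8.92899936e-04  1.68811754e+00] 0.03335733299270777
([0.037, 0.006, 0.966], [-0.001, 0.001, -0.001])
```

View pics/w8.png

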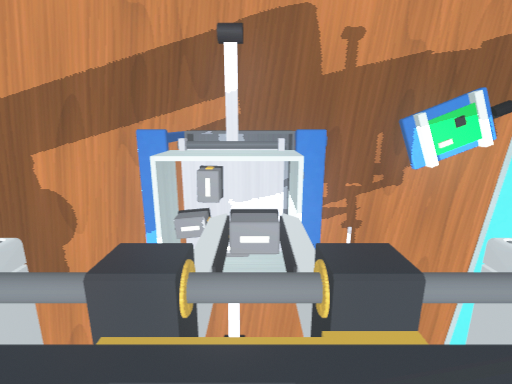

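The hopper holds relay0 at (210,184) and another relay at (192,222), and the spot below the held one is free. I lower and release, then look inside.

servo_tool([
  [0.04,0.01,0.3,0,0,0,0],
  [0.04,0.01,0.6,0,0,0,0],
  [0.04,0.01,0.8,0,0,0,0],
  [0.04,0.01,0.94,0,0,0,0],
  [0.04,0.01,0.94,0,0,0,0],
  [0.04,0.01,0.94,0,0,0,0],
  [0.04,0.01,0.94,0,0,0,42],
  [0.04,0.01,0.94,0,0,0,42],
  [0.04,0.01,0.94,0,0,0,42],
  [0.04,0.01,0.6,0,0,0,42],
  [0.04,0.01,0.2,0,0,0,42],
  [0.04,0.01,0,0,0,0,42],
])

```text
time: 33.52
tool_pos: [0.5662, 0.2394, 0.3321]
ee_rot: [3.135, -0.001, 1.69]
wrist_force: [0.2, 0.5, 0.6]
width: 0.0424
finger_force: 0.0
```

servo_tool([
  [-0.3,0,-0.2,0,0,0,60],
  [-0.6,0,-0.4,0,0,0,60],
  [-0.9,0,-0.6,0,0,0,60],
  [-0.9,0,-0.6,0,0,0,60],
  [-0.9,0,-0.6,0,0,0,60],
])

```text
time: 33.93
tool_pos: [0.5771, 0.1488, 0.3894]
ee_rot: [3.136, -0.001, 1.688]
wrist_force: [-0.5, 0.5, 0.8]
width: 0.0596
finger_force: 0.0
```

```bash
python3 - <<'E'
from h import *
o,im=relays(.22)
robot.snapshot("top"),robot.snapshot("side")
b=robot.snapshot("top");
for n in("top","side"):
  for d in robot.find_in("relay1",n): print(n,np.round(d["extent"]),round(d["conf"],2),ray(n,*d["extent"][:2],.016).round(3))
cv2.imwrite("pics/w9.png",np.vstack([cv2.resize(im[60:260,130:350],(440,400)),cv2.resize(b[160:260,100:210],(440,200))][:2])[:,:,::-1])
E
```

```text
33.93 [0.5771 0.1488 0.3894] [ 3.136e+00 -1.000e-03  1.688e+00]
px [213. 103.] conf 0.9 xy [0.5206 0.2341] size [0.0345 0.0399] yaw 95.4
px [254. 106.] conf 0.87 xy [0.5664 0.2363] size [0.0315 0.0448] yaw 6.7
px [236. 157.] conf 0.75 xy [0.5524 0.1778] size [0.0365 0.0407] yaw 6.6
px [198. 138.] conf 0.7 xy [0.5065 0.1935] size [0.0308 0.0493] yaw 6.7
top [191. 221.   9.   6.] 0.68 [0.522 0.215 0.016]
top [174. 196.   6.  13.] 0.62 [0.594 0.264 0.016]
top [171. 216.  15.  10.] 0.49 [0.536 0.273 0.016]
side [201. 156.  12.  10.] 0.43 [0.781 0.528 0.016]
```

View pics/w9.png

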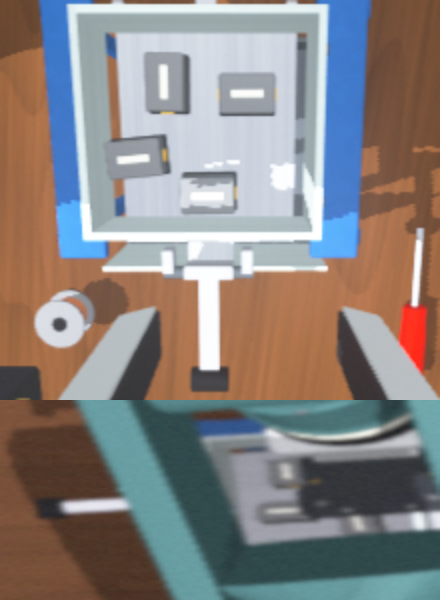

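All four relays lie in the hopper, and none is seen on the bench. The latch knob shows at about (235,249) in the wrist image, so I compute the approach.

```bash
python3 - <<'E'
from h import *
o=robot.get_obs();print(o["tool_pos"])
print(ray("wrist",235,249,.214,o),proj("wrist",[.5637,.0551,.211],o))
print(goto([.5637,.0551,.209],1.6895))
E
```

```text
[0.5761064  0.15083899 0.38534822]
[0.56184952 0.06000723 0.214     ] [236.17695956 251.6213645 ]
([-0.936, -0.235, 1.764], [-0.001, -0.0, 0.002])
```

servo_tool([
  [-0.3,-0.08,0,0,0,0,50],
  [-0.6,-0.16,0,0,0,0,50],
  [-0.92,-0.24,0.3,0,0,0,50],
  [-0.92,-0.24,0.6,0,0,0,50],
  [-0.92,-0.24,1,0,0,0,50],
  [-0.92,-0.24,1,0,0,0,50],
  [-0.92,-0.24,1,0,0,0,50],
])

```text
time: 34.87
tool_pos: [0.5614, 0.0561, 0.282]
ee_rot: [-3.132, -0.001, 1.691]
wrist_force: [0.2, 0.8, 0.8]
width: 0.0499
finger_force: 0.0
```

servo_tool([
  [0,0,0.25,0,0,0,50],
  [0,0,0.5,0,0,0,50],
  [0,0,0.76,0,0,0,50],
  [0,0,0.76,0,0,0,50],
  [0,0,0.76,0,0,0,0],
  [0,0,0.76,0,0,0,0],
  [0,0,0.76,0,0,0,0],
  [0,0,0.76,0,0,0,0],
  [0,0,0.76,0,0,0,0],
  [0,0,0.76,0,0,0,0],
])

```text
time: 35.7
tool_pos: [0.5639, 0.0555, 0.2123]
ee_rot: [3.14, 0.0, 1.69]
wrist_force: [-2.0, -0.5, 4.4]
width: 0.0235
finger_force: 30.0
```

servo_tool([
  [0,0,-0.07,0,0,0,0],
  [0.01,0,-0.14,0,0,0,0],
  [0.03,0,-0.21,0,0,0,0],
  [0.06,0,-0.27,0,0,0,0],
  [0.09,0,-0.34,0,0,0,0],
  [0.12,0,-0.4,0,0,0,0],
  [0.17,0,-0.45,0,0,0,0],
  [0.21,0,-0.5,0,0,0,0],
  [0.27,0,-0.55,0,0,0,0],
  [0.32,0,-0.59,0,0,0,0],
  [0.32,0,-0.59,0,0,0,0],
  [0.32,0,-0.59,0,0,0,0],
])

```text
time: 36.7
tool_pos: [0.5598, 0.0883, 0.2703]
ee_rot: [3.141, -0.001, 1.691]
wrist_force: [1.7, 1.9, -3.5]
width: 0.0236
finger_force: 30.0
```

servo_tool([
  [0,0,0,0,0,0,50],
  [0,0,0,0,0,0,50],
  [0,0,0,0,0,0,50],
  [0,0,-0.3,0,0,0,50],
  [0,0,-0.6,0,0,0,50],
  [0,0,-0.9,0,0,0,50],
  [0,0,-0.9,0,0,0,50],
  [0,0,-0.9,0,0,0,50],
])

```text
time: 37.37
tool_pos: [0.5604, 0.0872, 0.3628]
ee_rot: [3.135, 0.0, 1.69]
wrist_force: [1.0, 0.6, -0.3]
width: 0.0497
finger_force: 0.0
```

```bash
python3 - <<'E'
from h import *
o=robot.get_obs();print(o["tool_pos"],o["ee_rot"])
print(goto([.525,.380,.190],1.6895))
E
```

```text
[0.56035205 0.08720709 0.36283754] [3.13525065e+00 4.24142793e-04 1.69000331e+00]
([2.95, -0.014, 1.727], [0.004, 0.0, 0.0])
```

servo_tool([
  [0.3,0,0,0,0,0,50],
  [0.6,0,0,0,0,0,50],
  [0.98,0,0,0,0,0,50],
  [0.98,0,0,0,0,0,50],
])

```text
time: 37.7
tool_pos: [0.5464, 0.1898, 0.3573]
ee_rot: [-3.138, -0.003, 1.697]
wrist_force: [-0.5, 0.0, 0.2]
width: 0.0494
finger_force: 0.0
```

servo_tool([
  [0.3,0,0,0,0,0,50],
  [0.6,0,0,0,0,0,50],
  [0.98,0,0,0,0,0,50],
  [0.98,0,0,0,0,0,50],
])

```text
time: 38.03
tool_pos: [0.5347, 0.2868, 0.3568]
ee_rot: [-3.137, -0.002, 1.697]
wrist_force: [0.1, -0.5, -0.4]
width: 0.0501
finger_force: 0.0
```

servo_tool([
  [0.3,-0.01,0,0,0,0,50],
  [0.6,-0.01,0,0,0,0,50],
  [0.98,-0.01,0,0,0,0,50],
  [0.98,-0.01,0.3,0,0,0,50],
  [0.98,-0.01,0.6,0,0,0,50],
  [0.98,-0.01,1,0,0,0,50],
  [0.98,-0.01,1,0,0,0,50],
  [0.98,-0.01,1,0,0,0,50],
])

```text
time: 38.7
tool_pos: [0.5219, 0.3771, 0.2537]
ee_rot: [-3.131, 0.005, 1.69]
wrist_force: [0.8, 0.1, 1.0]
width: 0.0499
finger_force: 0.0
```

```bash
python3 - <<'E'
from h import *
o=robot.get_obs();print(o["tool_pos"],o["ee_rot"])
print(goto([.525,.380,.190],1.6895))
robot.snapshot("wrist")
for t in("gate_knob","gate"): print([(np.round(d["extent"]),round(d["conf"],2)) for d in robot.find_in(t,"wrist")])
print(proj("wrist",[.525,.380,.192],o))
E
```

```text
[0.52191537 0.37712466 0.25372093] [-3.13067684  0.00520506  1.68974303]
([0.028, 0.041, 0.637], [-0.007, 0.003, 0.0])
[(array([255., 257., 114., 128.]), 0.77)]
[(array([261., 256., 106., 130.]), 0.86)]
[259.30172393 204.49240112]
```

servo_tool([
  [0.02,0.02,0.3,0,0,0,50],
  [0.02,0.02,0.55,0,0,0,50],
  [0.02,0.02,0.62,0,0,0,50],
  [0.02,0.02,0.62,0,0,0,50],
  [0.02,0.02,0.62,0,0,0,0],
  [0.02,0.02,0.62,0,0,0,0],
  [0.02,0.02,0.62,0,0,0,0],
  [0.02,0.02,0.62,0,0,0,0],
  [0.02,0.02,0.62,0,0,0,0],
  [0.02,0.02,0.62,0,0,0,0],
])

```text
time: 39.68
tool_pos: [0.5253, 0.3817, 0.1993]
ee_rot: [3.141, -0.001, 1.691]
wrist_force: [-1.9, -0.9, 5.0]
width: 0.0237
finger_force: 30.0
```

servo_tool([
  [0,0,-0.1,0,0,0,0],
  [-0.02,0,-0.21,0,0,0,0],
  [-0.04,0,-0.31,0,0,0,0],
  [-0.07,0,-0.41,0,0,0,0],
  [-0.11,0,-0.51,0,0,0,0],
  [-0.17,0,-0.6,0,0,0,0],
  [-0.23,0,-0.68,0,0,0,0],
  [-0.3,0,-0.76,0,0,0,0],
  [-0.37,0,-0.83,0,0,0,0],
  [-0.46,0,-0.9,0,0,0,0],
  [-0.55,0,-0.95,0,0,0,0],
  [-0.64,0,-1,0,0,0,0],
])

```text
time: 40.68
tool_pos: [0.5328, 0.3176, 0.298]
ee_rot: [-3.141, -0.001, 1.691]
wrist_force: [-1.2, 2.1, -6.3]
width: 0.0239
finger_force: 30.0
```

servo_tool([
  [0,0,0,0,0,0,0],
  [0,0,0,0,0,0,0],
  [0,0,0,0,0,0,0],
  [0,0,0,0,0,0,0],
  [0,0,0,0,0,0,0],
  [0,0,0,0,0,0,0],
])

```text
time: 41.18
tool_pos: [0.5329, 0.3175, 0.298]
ee_rot: [3.142, 0.001, 1.69]
wrist_force: [-4.7, -3.7, 0.3]
width: 0.0234
finger_force: 30.0
```

```bash
python3 - <<'E'
from h import *
o=robot.get_obs();print(o["tool_pos"],o["width"])
im=robot.snapshot("wrist");s=robot.snapshot("side");
cv2.imwrite("pics/m1.png",np.vstack([cv2.resize(im[60:384,100:412],(400,416)),cv2.resize(s[110:270,130:300],(400,376))])[:590,:,::-1])
cv2.imwrite("pics/m1.png",np.hstack([cv2.resize(im[60:300,130:382],(400,380)),cv2.resize(s[110:270,130:300],(400,376))[:376]] if 0 else [cv2.resize(im[60:300,130:382],(400,380)),cv2.resize(s[110:270,130:300],(400,380))])[:,:,::-1])
for d in robot.find_in("relay1","side"): print(np.round(d["extent"]),round(d["conf"],2))
E
```

```text
[0.53289048 0.31746089 0.29803561] 0.023404971501670657
```

View pics/m1.png

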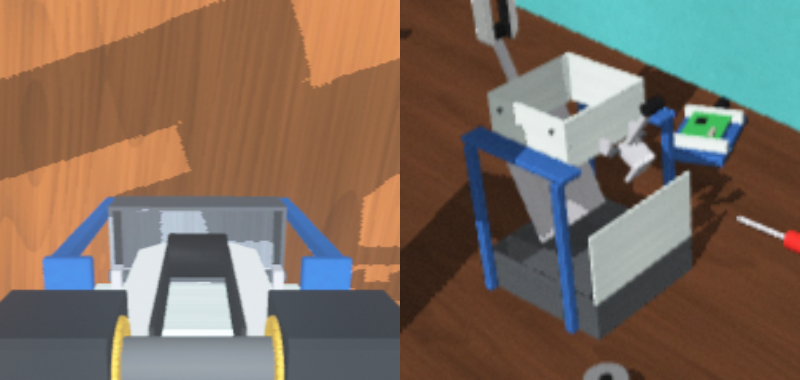

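The door hangs fully open. The hopper looks empty in the side view. I swing it shut with a small press, then check from above.

servo_tool([
  [0.1,0,0.05,0,0,0,0],
  [0.18,0,0.1,0,0,0,0],
  [0.27,0,0.16,0,0,0,0],
  [0.34,0,0.24,0,0,0,0],
  [0.41,0,0.31,0,0,0,0],
  [0.47,0,0.4,0,0,0,0],
  [0.53,0,0.49,0,0,0,0],
  [0.57,0,0.59,0,0,0,0],
  [0.6,0,0.69,0,0,0,0],
  [0.63,0,0.79,0,0,0,0],
  [0.64,0,0.89,0,0,0,0],
  [0.64,0,1,0,0,0,0],
])

```text
time: 42.33
tool_pos: [0.5249, 0.3846, 0.2003]
ee_rot: [3.138, -0.006, 1.693]
wrist_force: [-5.4, 2.8, 6.2]
width: 0.0237
finger_force: 30.0
```

servo_tool([
  [0,0,0.03,0,0,0,0],
  [0,0,0.06,0,0,0,0],
  [0,0,0.06,0,0,0,0],
  [0,0,0.06,0,0,0,0],
])

```text
time: 42.67
tool_pos: [0.525, 0.3843, 0.1944]
ee_rot: [3.138, -0.006, 1.693]
wrist_force: [-5.8, 3.2, 6.3]
width: 0.0236
finger_force: 30.0
```

servo_tool([
  [0,0,0.03,0,0,0,0],
  [0,0,0.06,0,0,0,0],
  [0,0,0.06,0,0,0,0],
  [0,0,0.06,0,0,0,0],
])

```text
time: 43.0
tool_pos: [0.5251, 0.3844, 0.1938]
ee_rot: [3.134, -0.007, 1.693]
wrist_force: [-9.9, -0.4, 18.2]
width: 0.0236
finger_force: 30.0
```

servo_tool([
  [0,0,0,0,0,0,50],
  [0,0,0,0,0,0,50],
  [0,0,0,0,0,0,50],
  [0,0,-0.3,0,0,0,50],
  [0,0,-0.6,0,0,0,50],
  [0,0,-1,0,0,0,50],
  [0,0,-1,0,0,0,50],
])

```text
time: 43.58
tool_pos: [0.5281, 0.3827, 0.2943]
ee_rot: [3.128, -0.006, 1.69]
wrist_force: [-0.4, -0.9, 2.5]
width: 0.05
finger_force: 0.0
```

servo_tool([
  [-0.2,0,-0.3,0,0,0,50],
  [-0.4,0,-0.6,0,0,0,50],
  [-0.7,0,-0.9,0,0,0,50],
  [-1,0,-0.9,0,0,0,50],
  [-1,0,-0.9,0,0,0,50],
])

```text
time: 44.0
tool_pos: [0.5396, 0.2781, 0.3788]
ee_rot: [3.134, 0.001, 1.684]
wrist_force: [-0.2, 0.2, -0.2]
width: 0.0501
finger_force: 0.0
```

servo_tool([
  [-0.3,0,0,0,0,0,50],
  [-0.6,0,0,0,0,0,50],
  [-1,0,0,0,0,0,50],
  [-1,0,0,0,0,0,50],
  [-1,0,0,0,0,0,50],
  [-1,0,0,0,0,0,50],
])

```text
time: 44.5
tool_pos: [0.5496, 0.1833, 0.3744]
ee_rot: [-3.14, -0.001, 1.69]
wrist_force: [-0.7, -0.0, -0.8]
width: 0.0499
finger_force: 0.0
```

```bash
python3 - <<'E'
from h import *
o=robot.get_obs();print(o["tool_pos"],o["ee_rot"])
print(goto([.5599,.0871,.268],1.6895))
im=robot.snapshot("wrist");s=robot.snapshot("side");
cv2.imwrite("pics/m2.png",np.hstack([cv2.resize(im[10:310,100:400],(400,400)),cv2.resize(s[110:270,130:300],(400,400))])[:,:,::-1])
E
```

```text
[0.54964228 0.18330248 0.37436431] [-3.14049240e+00 -6.35673051e-04  1.69023322e+00]
([-0.968, -0.012, 1.063], [-0.001, -0.0, 0.0])
```

View pics/m2.png

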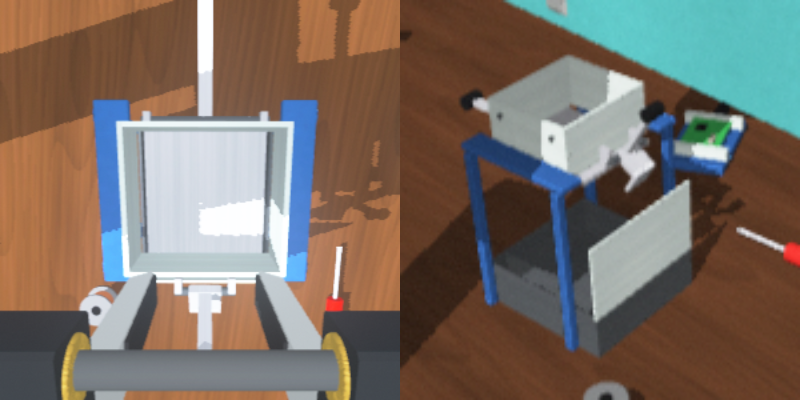

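The hopper is empty and the trap door level. Now I press the latch back down.

servo_tool([
  [-0.3,-0.01,0,0,0,0,50],
  [-0.6,-0.01,0,0,0,0,50],
  [-0.96,-0.01,0,0,0,0,50],
  [-0.96,-0.01,0.3,0,0,0,50],
  [-0.96,-0.01,0.6,0,0,0,50],
  [-0.96,-0.01,0.9,0,0,0,50],
  [-0.96,-0.01,1,0,0,0,50],
  [-0.96,-0.01,1,0,0,0,50],
  [-0.96,-0.01,1,0,0,0,50],
])

```text
time: 45.35
tool_pos: [0.5599, 0.0884, 0.2759]
ee_rot: [-3.142, -0.0, 1.692]
wrist_force: [0.1, 0.8, 0.9]
width: 0.0499
finger_force: 0.0
```

servo_tool([
  [0,0,0.05,0,0,0,50],
  [0,0,0.05,0,0,0,0],
  [0,0,0.05,0,0,0,0],
  [0,0,0.05,0,0,0,0],
  [0,0,0.05,0,0,0,0],
  [0,0,0.05,0,0,0,0],
  [0,0,0.05,0,0,0,0],
])

```text
time: 45.93
tool_pos: [0.56, 0.0874, 0.2712]
ee_rot: [3.14, -0.0, 1.69]
wrist_force: [-0.1, -0.6, 1.6]
width: 0.0241
finger_force: 30.0
```

servo_tool([
  [-0.06,0,0.04,0,0,0,0],
  [-0.11,0,0.09,0,0,0,0],
  [-0.16,0,0.14,0,0,0,0],
  [-0.2,0,0.19,0,0,0,0],
  [-0.24,0,0.25,0,0,0,0],
  [-0.27,0,0.32,0,0,0,0],
  [-0.29,0,0.38,0,0,0,0],
  [-0.31,0,0.45,0,0,0,0],
  [-0.32,0,0.52,0,0,0,0],
  [-0.32,0,0.59,0,0,0,0],
  [-0.32,0,0.64,0,0,0,0],
  [-0.32,0,0.64,0,0,0,0],
])

```text
time: 46.93
tool_pos: [0.564, 0.054, 0.2077]
ee_rot: [3.14, 0.003, 1.689]
wrist_force: [-1.2, -5.1, 7.2]
width: 0.0237
finger_force: 30.0
```

servo_tool([
  [0,0,0.03,0,0,0,0],
  [0,0,0.05,0,0,0,0],
  [0,0,0.05,0,0,0,0],
  [0,0,0.05,0,0,0,0],
])

```text
time: 47.27
tool_pos: [0.5642, 0.0541, 0.2069]
ee_rot: [3.136, 0.004, 1.689]
wrist_force: [-6.3, -5.8, 19.6]
width: 0.0234
finger_force: 30.0
```

servo_tool([
  [0,0,0,0,0,0,50],
  [0,0,0,0,0,0,50],
  [0,0,0,0,0,0,50],
  [0,0,-0.3,0,0,0,50],
  [0,0,-0.6,0,0,0,50],
  [0,0,-1,0,0,0,50],
  [0,0,-1,0,0,0,50],
])

```text
time: 47.85
tool_pos: [0.5657, 0.0561, 0.3086]
ee_rot: [3.13, 0.001, 1.691]
wrist_force: [0.6, 0.0, 2.0]
width: 0.0497
finger_force: 0.0
```

servo_tool([
  [-0.3,-0.03,0,0,0,0,50],
  [-0.6,-0.06,0,0,0,0,50],
  [-0.95,-0.1,0,0,0,0,50],
  [-0.95,-0.1,0,0,0,0,50],
])

```text
time: 48.18
tool_pos: [0.5649, -0.0446, 0.2991]
ee_rot: [-3.138, 0.002, 1.685]
wrist_force: [-0.1, 0.8, -0.4]
width: 0.0497
finger_force: 0.0
```

servo_tool([
  [-0.3,-0.03,0,0,0,0,50],
  [-0.6,-0.06,0,0,0,0,50],
  [-0.95,-0.1,0,0,0,0,50],
  [-0.95,-0.1,0,0,0,0,50],
])

```text
time: 48.52
tool_pos: [0.5661, -0.14, 0.2988]
ee_rot: [-3.138, 0.001, 1.685]
wrist_force: [-0.3, 0.1, -0.1]
width: 0.0499
finger_force: 0.0
```

servo_tool([
  [-0.3,-0.03,0,0,0,0,50],
  [-0.6,-0.06,0,0,0,0,50],
  [-0.95,-0.1,0,0,0,0,50],
  [-0.95,-0.1,0,0,0,0,50],
])

```text
time: 48.85
tool_pos: [0.5674, -0.2352, 0.2986]
ee_rot: [-3.138, 0.0, 1.685]
wrist_force: [-0.5, 0.4, -0.6]
width: 0.05
finger_force: 0.0
```

servo_tool([
  [-0.3,-0.03,0,0,0,-0.07,50],
  [-0.6,-0.06,0,0,0,-0.14,50],
  [-0.95,-0.1,0,0,0,-0.21,50],
  [-0.95,-0.1,0,0,0,-0.28,50],
  [-0.95,-0.1,0,0,0,-0.36,50],
  [-0.95,-0.1,0,0,0,-0.44,50],
  [-0.95,-0.1,0,0,0,-0.52,50],
  [-0.95,-0.1,0,0,0,-0.59,50],
  [-0.95,-0.1,0,0,0,-0.59,50],
  [-0.95,-0.1,0,0,0,-0.59,50],
])

```text
time: 49.68
tool_pos: [0.5697, -0.3251, 0.3004]
ee_rot: [3.141, -0.002, 2.615]
wrist_force: [0.6, 0.8, 0.3]
width: 0.0498
finger_force: 0.0
```

```bash
python3 - <<'E'
from h import *
o=robot.get_obs();print(o["tool_pos"],o["ee_rot"])
print(goto([.5694,-.3273,.168],2.617))
im=robot.snapshot("wrist");s=robot.snapshot("side");
cv2.imwrite("pics/m3.png",np.hstack([cv2.resize(im[100:340,130:380],(400,384)),cv2.resize(s[110:350,130:380],(400,384))])[:,:,::-1])
print(proj("wrist",[.5694,-.3273,.17],o))
E
```

```text
[ 0.56972313 -0.32513649  0.30036812] [ 3.14069203e+00 -1.66258584e-03  2.61543037e+00]
([-0.01, -0.022, 1.324], [0.001, -0.001, -0.001])
[252.17440606 190.2132323 ]
```

View pics/m3.png

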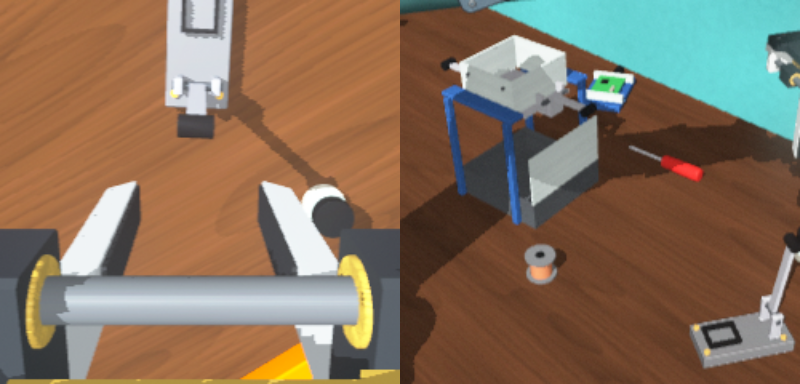

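The lever knob shows at (252,179) in the wrist picture, so the lever stands near 1.7 rad. The nest is empty, and the door and latch look shut. I descend on the knob.

servo_tool([
  [0.1,0,0.3,0,0,0,50],
  [0.1,0,0.6,0,0,0,50],
  [0.1,0,0.9,0,0,0,50],
  [0.1,0,1,0,0,0,50],
  [0.1,0,1,0,0,0,50],
])

```text
time: 50.2
tool_pos: [0.5591, -0.32, 0.197]
ee_rot: [3.141, -0.008, 2.616]
wrist_force: [-0.1, -0.3, 0.4]
width: 0.0498
finger_force: 0.0
```

servo_tool([
  [0,0,0.15,0,0,0,50],
  [0,0,0.3,0,0,0,50],
  [0,0,0.3,0,0,0,50],
  [0,0,0.3,0,0,0,0],
  [0,0,0.3,0,0,0,0],
  [0,0,0.3,0,0,0,0],
  [0,0,0.3,0,0,0,0],
  [0,0,0.3,0,0,0,0],
  [0,0,0.3,0,0,0,0],
])

```text
time: 50.95
tool_pos: [0.5609, -0.3224, 0.1732]
ee_rot: [-3.14, 0.003, 2.616]
wrist_force: [-0.9, -1.6, 3.7]
width: 0.0238
finger_force: 30.0
```

servo_tool([
  [0.12,0,-0.01,0,0,0,0],
  [0.24,0,-0.01,0,0,0,0],
  [0.36,0,0.01,0,0,0,0],
  [0.48,0,0.03,0,0,0,0],
  [0.59,0,0.07,0,0,0,0],
  [0.7,0,0.12,0,0,0,0],
  [0.8,0,0.18,0,0,0,0],
  [0.9,0,0.25,0,0,0,0],
  [0.9,0,0.25,0,0,0,0],
])

```text
time: 51.7
tool_pos: [0.4825, -0.2731, 0.147]
ee_rot: [3.136, -0.001, 2.618]
wrist_force: [0.6, 6.4, 4.5]
width: 0.0238
finger_force: 30.0
```

servo_tool([
  [0.09,0,0.08,0,0,0,0],
  [0.17,0,0.17,0,0,0,0],
  [0.24,0,0.26,0,0,0,0],
  [0.31,0,0.36,0,0,0,0],
  [0.36,0,0.47,0,0,0,0],
  [0.4,0,0.58,0,0,0,0],
  [0.43,0,0.7,0,0,0,0],
  [0.45,0,0.82,0,0,0,0],
  [0.45,0,0.94,0,0,0,0],
  [0.45,0,0.98,0,0,0,0],
  [0.45,0,0.98,0,0,0,0],
])

```text
time: 52.62
tool_pos: [0.4445, -0.2489, 0.0485]
ee_rot: [3.132, -0.004, 2.617]
wrist_force: [0.7, 11.6, 4.3]
width: 0.0239
finger_force: 30.0
```

servo_tool([
  [0,0,0.03,0,0,0,0],
  [0,0,0.03,0,0,0,0],
  [0,0,0.03,0,0,0,0],
])

```text
time: 52.87
tool_pos: [0.4447, -0.2491, 0.0476]
ee_rot: [3.132, -0.003, 2.618]
wrist_force: [-2.4, 12.3, 13.6]
width: 0.0238
finger_force: 30.0
```

The force rises at the stop, so the lever is down. I release, lift away and verify.

servo_tool([
  [0,0,0.03,0,0,0,50],
  [0,0,0,0,0,0,50],
  [0,0,0,0,0,0,50],
  [0,0,0,0,0,0,50],
  [0,0,-0.3,0,0,0,50],
  [0,0,-0.6,0,0,0,50],
  [0,0,-1,0,0,0,50],
  [0,0,-1,0,0,0,50],
])

```text
time: 53.53
tool_pos: [0.4473, -0.2567, 0.1541]
ee_rot: [-3.14, 0.015, 2.617]
wrist_force: [1.3, 0.1, 1.3]
width: 0.05
finger_force: 0.0
```

servo_tool([
  [-0.1,0,-0.3,0,0,0,50],
  [-0.2,0,-0.6,0,0,0,50],
  [-0.2,0,-1,0,0,0,50],
  [-0.2,0,-1,0,0,0,50],
  [-0.2,0,-1,0,0,0,50],
])

```text
time: 53.95
tool_pos: [0.4623, -0.2651, 0.2486]
ee_rot: [-3.141, 0.007, 2.617]
wrist_force: [0.0, -0.0, -1.1]
width: 0.05
finger_force: 0.0
```

```bash
python3 - <<'E'
from h import *
o=robot.get_obs();print(o["time"],o["tool_pos"],o["wrist_force"])
s=robot.snapshot("side");robot.snapshot("top")
w=robot.snapshot("wrist")
cv2.imwrite("pics/f.png",np.hstack([cv2.resize(s[110:350,130:400],(450,400),interpolation=2),cv2.resize(w[60:260,160:335],(350,400))])[:,:,::-1])
for n in("side","top"):
  for d in robot.find_in("relay1",n): print(n,np.round(d["extent"]),round(d["conf"],2),ray(n,*d["extent"][:2],.016).round(3))
E
```

```text
53.95 [ 0.46225788 -0.26505255  0.24863987] [ 0.03399467 -0.04722749 -1.12008911]
side [335. 309.  59.  23.] 0.71 [ 0.523 -0.263  0.016]
side [304. 216.  22.  19.] 0.56 [0.752 0.02  0.016]
top [220. 188.   6.   8.] 0.63 [0.616 0.135 0.016]
top [222. 224.  14.  15.] 0.61 [0.515 0.127 0.016]
top [220. 210.  14.   8.] 0.39 [0.555 0.133 0.016]
```

View pics/f.png

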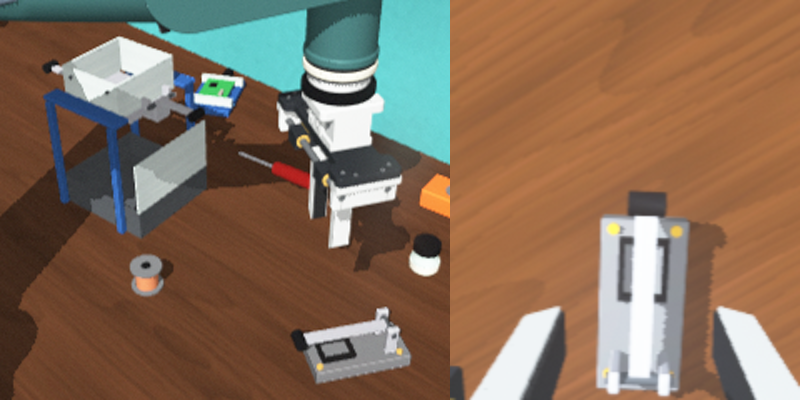

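The lever is down on the empty nest, the latch is level, relays show inside the tray, and the reel, jar and screwdriver are in place. I hand in.

```bash
python3 -c "
from bench import robot
print(robot.close_job())"
```

```text
the job is handed in; nothing more can be done
None
```

The job is handed in at about 54 s. I put all four rejects into the gate box while it was shut, then dropped them into the tray. The final camera view found only three in the tray, but the hopper was seen empty after the drop. The trap door is shut and latched, the clamp lever is down on the empty socket, and the reel, jar and screwdriver were not touched.

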